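# Load the barrel polisher with brass knobs and start it

## Robot

A 6-joint arm with a two-finger parallel gripper is mounted at the origin on the work surface. World frame = base frame: x ahead of the robot, y to its left, z up, the work surface at z = 0. Lengths are in m, angles in rad, forces in N, time in s.
With the tool pointing down it reaches from about 0.425 to 1.125 m from the base axis. Payload 14.9 kg.
Tool frame: the origin (TCP) lies at the very end of the fingers, on their centre line; the grasp point (between the pads) lies 19 mm behind it (env.hold_point_z is the distance from the TCP to the grasp point, in m); z points along the fingers, y is the direction in which the jaws open and shut (so a half turn about z gives the same grasp; the last joint's range is limited). The gripper opens to 91 mm and grips with 3 to 60 N. Pads are 32 mm wide; open, the fingers measure 118 mm over their backs; the gripper's body (76 mm by 178 mm) begins 60 mm behind the grasp point.
Start: joints at [1.194, 0.379, 1.734, -0, 1.028, -0.033], TCP at [0.236, 0.659, 0.214] pointing down, gripper open.
Joint ranges: [-2.77, 2.77], [-0.74, 2.19], [0, 2.66], [-1.06, 4.2], [0.31, 2.87], [-3.08, 3.08]. Speed limits (rad/s): [1.89, 1.89, 2.39, 3.14, 3.14, 3.14].

## Interface

Orientations are given as [roll, pitch, yaw] about the fixed x, y, z axes, in that order (R = Rz(yaw) Ry(pitch) Rx(roll)).
In Python, from rig import env gives the robot as it stands.
- The arm moves only by the shell command python3 -m jog 'ROWS'. ROWS is JSON, a list of rows, each an object with "gripper": the closure, from 0 (fully open) to 1 (shut); "linear": the shift along the tool's x, y, z in mm, a list of three; "rot": the turn, a rotation vector about the tool's x, y, z in degrees, a list of three. A call has 1 to 5 rows; each row is the pose to reach, as a shift and turn from the pose measured when the call began, along the tool's axes at that moment; what a row does not reach only later rows make up. A row lasts 1/10 s, in which the tool goes at most 50 mm and 8.59 degrees, less where a joint would pass 70% of its speed; a pose out of reach is approached as far as the arm can. A call with a gripper value outside its range is refused whole. The fingers move at their own pace and stop on an object; the grip force is fixed at half the most. Time passes only in rows, so rows that repeat a pose let the fingers close. It gives the time, the measured TCP pose, the force and the opening at its end, in the units of the state.
- env.get_state(): the state, without advancing time (a new reading comes with each control period).
- env.capture(name): name is "side" or "top" or "wrist"; returns (picture, depth): 420x560x3 uint8, blue, green, red; 420x560 float32, m along the optical axis (not along the pixel's ray), 0 where there is no reading.
- env.camera_params(name): a dict with "mtx" (3x3 intrinsics, pixels), "D" ([k1, k2, p1, p2, k3] as OpenCV has them; the pictures are not rectified), "camera_from_world" (4x4, takes a point from world to camera coordinates); the wrist camera has in their place "T_tool_cam" (4x4, takes a point from camera to tool coordinates, whose origin is the TCP and whose axes are the flange's). Camera axes: x right, y up, looking along -z (the intrinsics and any distortion apply to the point x, -y, -z); pixel columns grow to the right and rows downward; lengths in m; the calibration is good to about 2 mm. A picture is of the moment at which its call begins: read the wrist's pose just before it. camera_params takes no time and is no camera call.
- env.close_job(): hands the job in, once; it reports no verdict.
The state is a dict: "time_s": time; "qpos": joint angles; "dq": joint speeds; "tau": joint torques, N m; "eef_pos": TCP position; "orientation": TCP orientation; "force": force on the tool from outside, world axes, zero at the start; "moment": the same for the moment, N m; "gripper_width": finger opening in m.
Only numpy, scipy, OpenCV 4.12 (cv2) and the standard library are available. Lean on these libraries where they do the work, as an engineer would, in place of code of your own. Each camera call takes 0.05 s, during which the arm holds its last target.

## Task

Load the polisher and start it: pull its yellow hopper front open as far as it goes, tip all four brass knobs from the scoop into the hopper, and stand the empty scoop upright back on its cork mat. Then push the hopper fully shut, press the green start button fully down and let it spring back up. Leave the red button alone and do not shift anything else on the bench.

Things in the scene. Friction and masses are not known exactly. Their poses are not given: they have to be found in the camera images.
- polisher: green bench machine 220 deep (x) x 222 wide (y) mm, fixed to the bench. Origin on the bench under the middle of its front face; its own x points into the machine, away from the robot, z up. The flat top is 205 mm high; a steel drum 84 mm across lies along y on the rear of the top, its axis 165 mm behind the front face and 215 mm up.
- hopper (a joint): tilt-out hopper of the polisher (yellow front panel), rad: 0 shut, 0.75 wide open at its stop. The top of the panel tilts out towards the robot about the hinge along its bottom edge. Stays where it is left; friction 0.3 N m, so about 2 to 5 N at the handle moves it.
- hopper_hinge (a point): middle of the hopper's hinge axis, at the foot of the yellow panel, 40 mm above the bench and 6 mm behind the machine's front face. The axis runs along the point's y. The frame turns with the hopper: z up along the panel, x from the panel into the hopper. In this frame the panel is 190 wide, 155 tall and x -6 to 6 mm.
- hopper_mouth (a point): middle of the hopper's open top, at x 50, z 127 mm in the hinge frame, same axes. Steel bucket in the hinge frame: floor at z 6, back wall 100 tall at x 97, cheeks at y +-92 sloping from 155 tall at the panel to 100 at the back. Wide open, the gap to tip into is 180 wide, from the machine's front face to the panel's top edge, about 100 mm out and 155 mm above the bench.
- hopper_handle (a point): middle of the hopper's round steel handle bar: 10 mm thick, 110 mm long along the hopper's y, its centre 44 mm out from the panel's face and 5 mm below the panel's top edge (at x -50, z 150 mm from the hinge in the hopper's frame). Shut it is 190 mm above the bench, wide open about 116 mm.
- scoop: loose aluminium scoop, 0.2 kg empty, 116 long (x) x 64 wide (y) mm, sides about 40 mm high. Origin under its middle, on its feet; z up, x towards the open mouth. The floor slopes up towards the mouth by 0.12 rad, so that the knobs lie against the back wall; there is no wall at the mouth, and the knobs run out once the scoop is tipped well mouth-down (about 40 degrees or more).
- scoop_handle (a point): grip point of the scoop's black handle bar: bar 85 long (x) x 12 wide (y) x 16 tall mm, running above the scoop from a post at the back, its centre 80 mm above the scoop's foot; the point is 15 mm behind the scoop's origin; the bar reaches 48 mm back and 37 mm forward of it. Same axes as the scoop.
- scoop_lip (a point): middle of the lip of the scoop's mouth, 52.5 mm ahead of and 17 mm above the scoop's origin.
- mat: brown cork mat 170 x 170 x 4 mm, fixed; origin under its centre, top at 4 mm. The scoop starts on it.
- knob1: round brass knob, 22 mm across, 30 g, with a 10 mm stub 2.5 mm proud; origin at the ball's centre. Starts in the scoop.
- knob2: round brass knob, 22 mm across, 30 g, with a 10 mm stub 2.5 mm proud; origin at the ball's centre. Starts in the scoop.
- knob3: round brass knob, 22 mm across, 30 g, with a 10 mm stub 2.5 mm proud; origin at the ball's centre. Starts in the scoop.
- knob4: round brass knob, 22 mm across, 30 g, with a 10 mm stub 2.5 mm proud; origin at the ball's centre. Starts in the scoop.
- start (a joint): green start button, m: 0 up, 0.008 fully down; a spring of 4.5 N at full travel returns it.
- start_top (a point): centre of the top face of the green button, 32 mm across, 65 mm above the bench when up; pressed straight down. It stands on a grey box 70 x 70 x 45 mm (foot 82 x 82), in a black collar 48 mm across and 12 mm high.
- stop (a joint): red stop button, made just like the green one; must not be pressed. m: 0 up, 0.008 down.
- stop_top (a point): centre of the top face of the red button. The green and red stations may be in either place.
- jar: bystander, leave alone: glass jar of brushes, 68 mm across, 85 mm tall (brushes to about 185 mm)
- bottle: bystander, leave alone: green bottle with a red cap, 64 mm across, 170 mm tall
- tin: bystander, leave alone: small round steel tin with a brass lid, 60 mm across, 45 mm tall
- block: bystander, leave alone: light wood sanding block 60 x 40 x 28 mm
- brush: bystander, leave alone: brush with a handle lying on the bench, about 200 mm long
- frame_corner: bystander, leave alone: gilt L-shaped piece of frame moulding, arms 180 and 195 mm, 22 mm thick, lying flat
Things that resemble listed ones, but are neither listed nor needed, are in the scene too. Leave any orange or pink look-alike of the part that bears start alone. What is shaped like the scoop but blue is not meant.

How it is judged:
By the outcome, as a careful person would: the job done as asked, in the order asked, and still so for the second after the job is handed in, with the robot touching nothing.
It also fails if it takes over 72 s, if anything falls off the work surface, if the arm or the gripper's body presses on something with over 40 N, if the wrist force passes 120 N, or if a joint passes its speed limit or range.

## Working session

There is one attempt and no reset: what is moved stays moved. The work goes in short steps, Python scripts to look and compute and a shell command to move; the robot and the scene stay as the last step left them, time stands still between calls to the robot, and variables do not carry over. Pictures are saved under pics/ and viewed, and the job is handed in when it is done.

```bash
ls; mkdir -p pics; python3 - <<'E'
from rig import env
import cv2,numpy as np
print(env.get_state())
for n in ["side","top","wrist"]:
    p,d=env.capture(n); cv2.imwrite(f"pics/a_{n}.png",p); np.save(f"pics/a_{n}.npy",d)
    print(n,env.camera_params(n))
E
```

```text
pics
{'time_s': 0.0, 'qpos': array([ 1.19369570e+00,  3.79405866e-01,  1.73478516e+00, -3.27123055e-05,
        1.02852304e+00, -3.32914425e-02]), 'dq': array([ 0.00074917, -0.00021139,  0.00010938, -0.00118134, -0.00166743,
       -0.00163073]), 'tau': array([ 2.25406751e-03, -7.63725328e+01, -4.34364688e+01,  6.51173433e-02,
        4.25052387e-02, -7.14728253e-05]), 'eef_pos': array([0.23580997, 0.65865335, 0.21328798]), 'orientation': array([-3.14047093e+00, -9.34176279e-06,  2.79780036e+00]), 'force': array([-0.03650777,  0.27955232,  0.17634828]), 'moment': array([0.05415889, 0.02255073, 0.039429  ]), 'gripper_width': 0.09080603491773308}
side {'mtx': array([[403.80128393,   0.        , 273.52879186],
       [  0.        , 403.80128393, 205.29130837],
       [  0.        ,   0.        ,   1.        ]]), 'D': array([-0.01714765,  0.        ,  0.        ,  0.        ,  0.        ]), 'camera_from_world': array([[ 0.96566386, -0.25892364, -0.02125672, -0.46753209],
       [ 0.19024097,  0.64903867,  0.73658481, -0.19261812],
       [-0.17692279, -0.71533723,  0.67601108, -1.1253096
[... 574 characters left out ...]
274e+00],
       [ 0.00000000e+00,  0.00000000e+00,  0.00000000e+00,
         1.00000000e+00]])}
wrist {'mtx': array([[374.66689902,   0.        , 281.87293208],
       [  0.        , 374.66689902, 212.46884905],
       [  0.        ,   0.        ,   1.        ]]), 'D': array([-0.06587665,  0.        ,  0.        ,  0.        ,  0.        ]), 'T_tool_cam': array([[ 7.83627183e-04,  9.58709867e-01,  2.84384911e-01,
         7.94703124e-02],
       [ 9.99999588e-01, -8.81778583e-04,  2.17110563e-04,
        -4.85559715e-05],
       [ 4.58910563e-04,  2.84384624e-01, -9.58710162e-01,
        -1.72597492e-01],
       [ 0.00000000e+00,  0.00000000e+00,  0.00000000e+00,
         1.00000000e+00]])}
```

View pics/a_top.png

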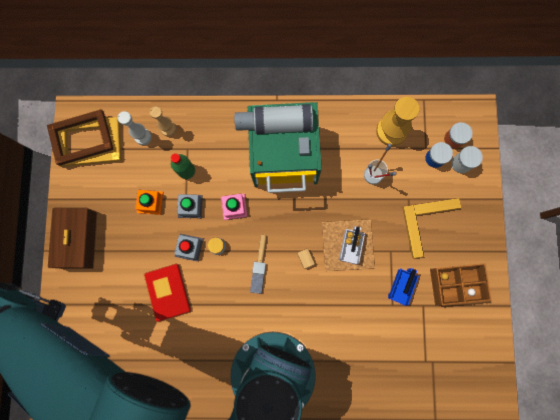

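View pics/a_side.png

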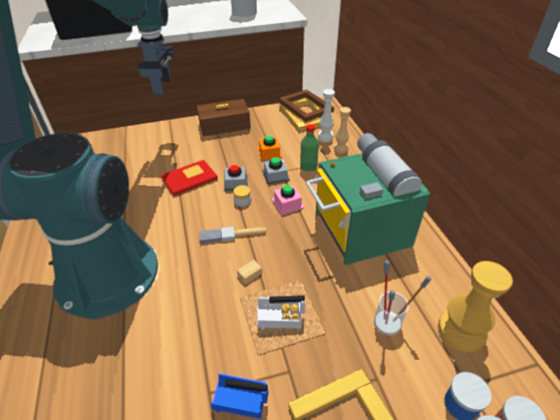

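View pics/a_wrist.png

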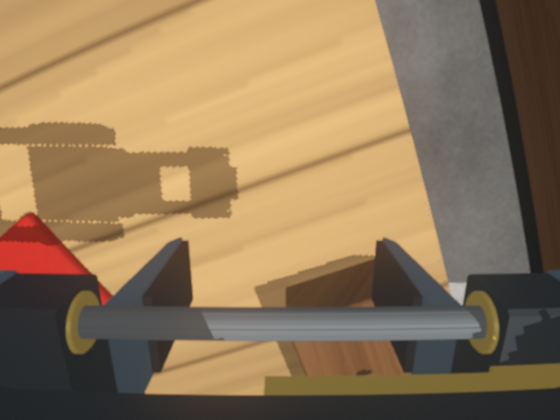

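```bash
cat > h.py <<'E'
import numpy as np, cv2
from scipy.spatial.transform import Rotation as R
from rig import env
def Rm(o): return R.from_euler('xyz',o).as_matrix()
def camT(name,st=None):
    """world_from_cam"""
    p=env.camera_params(name)
    if name!='wrist': return np.linalg.inv(p['camera_from_world'])
    T=np.eye(4);T[:3,:3]=Rm(st['orientation']);T[:3,3]=st['eef_pos']
    return T@p['T_tool_cam']
def ray(name,u,v,st=None):
    p=env.camera_params(name)
    q=cv2.undistortPoints(np.array([[[u,v]]],float),p['mtx'],p['D'])[0,0]
    T=camT(name,st)
    return T[:3,3],T[:3,:3]@np.array([q[0],-q[1],-1.0])
def at_z(name,u,v,z,st=None):
    o,d=ray(name,u,v,st); return o+d*(z-o[2])/d[2]
def at_d(name,u,v,dep,st=None):
    o,d=ray(name,u,v,st); return o+d*dep
def proj(name,P,st=None):
    p=env.camera_params(name);T=np.linalg.inv(camT(name,st))
    P=np.atleast_2d(P);c=P@T[:3,:3].T+T[:3,3]
    c=c*[1,-1,-1]
    return cv2.projectPoints(c,np.zeros(3),np.zeros(3),p['mtx'],p['D'])[0][:,0]
def cloud(name,dep,st=None):
    p=env.camera_params(name);h,w=dep.shape
    u,v=np.meshgrid(np.arange(w),np.arange(h))
    q=cv2.undistortPoints(np.stack([u,v],-1).reshape(-1,1,2).astype(float),p['mtx'],p['D'])[:,0]
    c=np.c_[q[:,0],-q[:,1],-np.ones(len(q))]*dep.reshape(-1,1)
    T=camT(name,st); return (c@T[:3,:3].T+T[:3,3]).reshape(h,w,3)
def crop(src,out,x0,y0,w,h,s):
    im=cv2.imread(src)[y0:y0+h,x0:x0+w]
    im=cv2.resize(im,None,fx=s,fy=s,interpolation=cv2.INTER_CUBIC)
    for i in range(0,w,20): cv2.putText(im,str(x0+i),(i*s,10),0,.35,(255,255,255),1); cv2.line(im,(i*s,12),(i*s,18),(255,255,255),1)
    for i in range(0,h,20): cv2.putText(im,str(y0+i),(0,i*s+4),0,.35,(255,255,255),1)
    cv2.imwrite(out,im)
E
python3 - <<'E'
from h import *
crop('pics/a_top.png','pics/b1.png',230,90,160,110,5)
crop('pics/a_top.png','pics/b2.png',310,200,80,80,7)
crop('pics/a_top.png','pics/b3.png',130,180,120,90,6)
d=np.load('pics/a_top.npy'); C=cloud('top',d)
for n,(u,v) in dict(green=(187,203),red=(185,245),grbox=(196,213),top=(262,150),top2=(305,165),mat=(330,265),bench=(300,220),blue=(400,280)).items(): print(n,C[v,u].round(4))
E
```

```text
green [0.5666 0.2873 0.0675]
red [0.4246 0.2887 0.0698]
grbox [0.5357 0.26   0.0469]
top [0.7101 0.0283 0.2025]
top2 [ 0.6605 -0.1052  0.2075]
mat [ 0.3624 -0.1975 -0.0004]
bench [ 0.5174 -0.0949  0.0073]
blue [ 0.3119 -0.4316  0.0135]
```

View pics/b1.png

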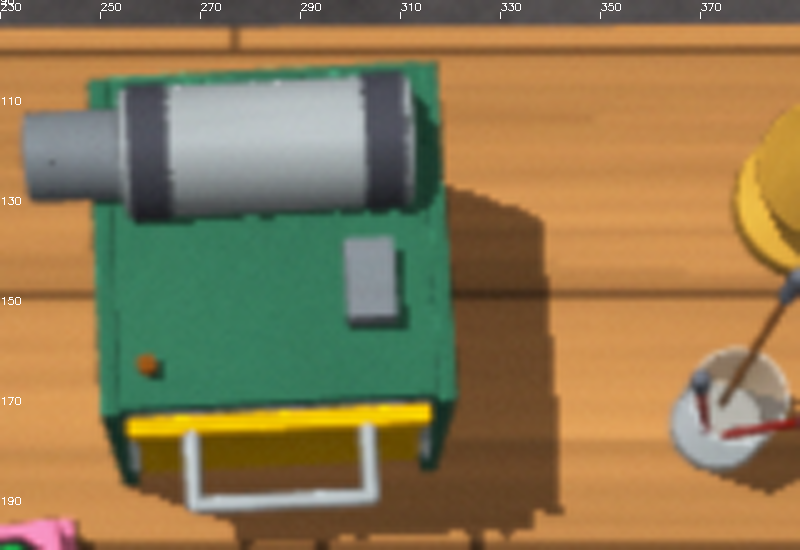

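View pics/b2.png

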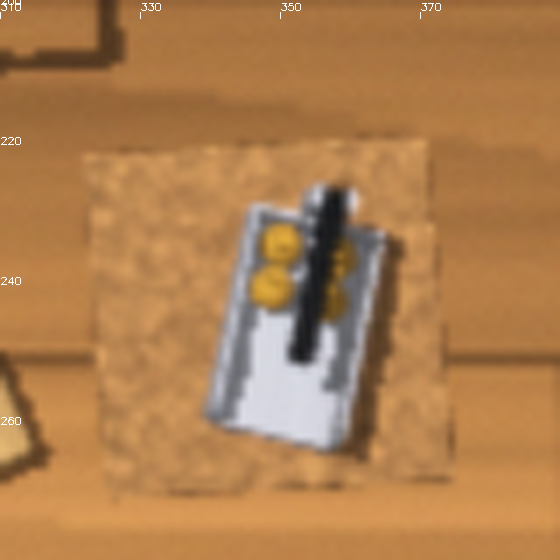

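View pics/b3.png

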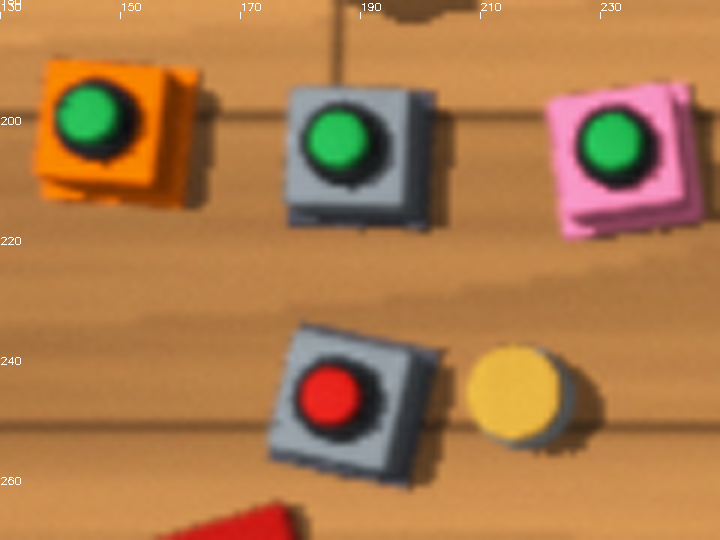

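```bash
python3 - <<'E'
from h import *
P=lambda u,v,z:at_z('top',u,v,z)[:2].round(4)
print('handle ends',P(268.3,190,.19),P(305,188.3,.19))
# top corners front: left (251,172.5) right (319.5,170)
print('front top', P(251,172.5,.205),P(320,170,.205), 'back',P(248,106,.205),P(317.5,103,.205))
print('panel top', P(255.5,174.5,.195),P(316,171.5,.195))
print('green',P(186.3,203,.065),'red',P(184.5,246,.065))
# scoop bar ends top z=.004+.088
print('bar back/front',P(357,228,.092),P(353,251.5,.092))
print('mouth corners',P(339.5,259.5,.03),P(358,264,.03))
print('pink',P(232,203.5,.065),'tin',P(215,245,.045))
print('mat', [P(*c,.004) for c in [(322,222),(371,219.5),(373.5,268.5),(326,270)]])
crop('pics/a_side.png','pics/b4.png',230,275,110,80,7)
crop('pics/a_side.png','pics/b5.png',290,160,110,100,7)
E
```

```text
handle ends [0.5855 0.0084] [ 0.5908 -0.1055]
front top [0.6375 0.0616] [ 0.6452 -0.1514] back [0.853  0.0736] [ 0.8622 -0.1458]
panel top [0.6336 0.0483] [ 0.643  -0.1397]
green [0.567  0.2902] red [0.4217 0.2913]
bar back/front [ 0.479  -0.2787] [ 0.4022 -0.264 ]
mouth corners [ 0.3796 -0.2269] [ 0.3646 -0.2888]
pink [0.5653 0.1357] tin [0.4268 0.1929]
mat [array([ 0.5109, -0.1714]), array([ 0.5197, -0.3414]), array([ 0.3506, -0.3453]), array([ 0.3451, -0.1832])]
```

View pics/b4.png

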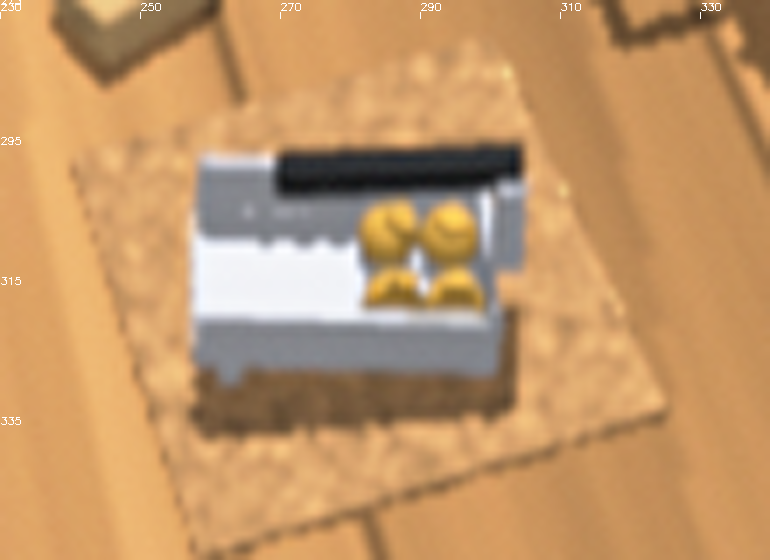

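View pics/b5.png

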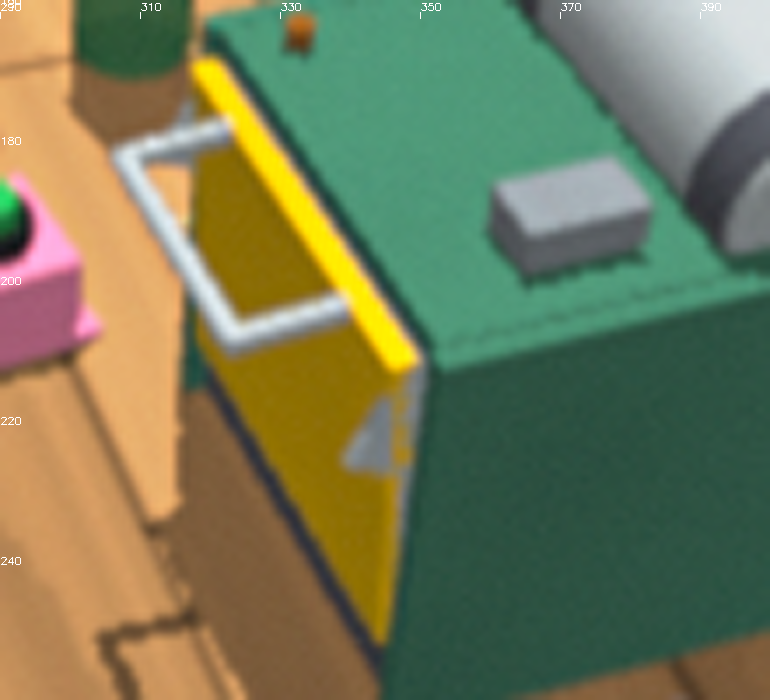

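```bash
cat >> h.py <<'E'
def tri(obs,st=None):
    A=[];b=[]
    for n,u,v in obs:
        o,d=ray(n,u,v,st);d=d/np.linalg.norm(d);M=np.eye(3)-np.outer(d,d);A.append(M);b.append(M@o)
    A=np.vstack(A);b=np.hstack(b);x=np.linalg.lstsq(A,b,rcond=None)[0]
    return x.round(4),np.linalg.norm(A@x-b).round(4)
E
python3 - <<'E'
from h import *
print('hand L',tri([('top',268.3,190),('side',307.5,182)]))
print('hand R',tri([('top',305,188.3),('side',323.5,208)]))
print('orange',tri([('top',259.5,162.5),('side',332,164)]))
print('corner R',tri([('top',320,170),('side',352,211.5)]))
print('panel top R outer',tri([('top',316,174),('side',345.5,213)]))
print('green',tri([('top',186.3,203),('side',276,161)]))
print('bar back',tri([('top',357,227.7),('side',304,297)]))
print('bar front',tri([('top',353,251.3),('side',270,300)]))
crop('pics/a_side.png','pics/b6.png',255,140,50,45,12)
E
```

```text
hand L (array([0.5863, 0.0083, 0.1893]), np.float64(0.0009))
hand R (array([ 0.5908, -0.1055,  0.1924]), np.float64(0.0008))
orange (array([0.6668, 0.035 , 0.2145]), np.float64(0.0))
corner R (array([ 0.6461, -0.1517,  0.2072]), np.float64(0.0021))
panel top R outer (array([ 0.636 , -0.1399,  0.1942]), np.float64(0.0011))
green (array([0.5695, 0.2898, 0.0652]), np.float64(0.0036))
bar back (array([ 0.4829, -0.2796,  0.0891]), np.float64(0.0036))
bar front (array([ 0.4048, -0.2648,  0.0876]), np.float64(0.0024))
```

View pics/b6.png

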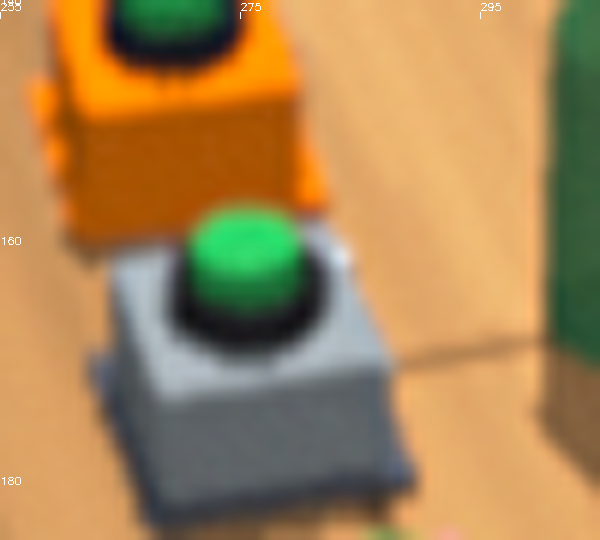

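```bash
cat > to.py <<'E'
# usage: to.py x y z roll pitch yaw (deg) -> shift mm & rotvec deg in tool frame
import sys
from h import *
v=[float(a) for a in sys.argv[1:]]
st=env.get_state();A=Rm(st['orientation'])
if len(v)==3: B=A
else: B=R.from_euler('xyz',v[3:],degrees=True).as_matrix()
lin=A.T@(np.array(v[:3])-st['eef_pos'])*1000
rot=R.from_matrix(A.T@B).as_rotvec(degrees=True)
print('t',round(st['time_s'],2),'pos',st['eef_pos'].round(4),'rpy',np.degrees(st['orientation']).round(1),'q',st['qpos'].round(2))
print('lin',lin.round(1),'rot',rot.round(1),'w',round(st['gripper_width'],3),'F',st['force'].round(1))
E
python3 to.py 0.588 -0.049 0.30 180 0 92.3
```

```text
t 0.15 pos [0.2358 0.6588 0.2134] rpy [-180.    -0.   160.3] q [ 1.19  0.38  1.73 -0.    1.03 -0.03]
lin [-570.1 -547.8  -86.1] rot [-0.  0. 68.] w 0.091 F [-0.1 -0.   0.2]
```

```bash
python3 -m jog '[{"gripper":0,"linear":[0,0,-50],"rot":[0,0,0]},{"gripper":0,"linear":[-570,-548,-86],"rot":[0,0,68]},{"gripper":0,"linear":[-570,-548,-86],"rot":[0,0,68]},{"gripper":0,"linear":[-570,-548,-86],"rot":[0,0,68]},{"gripper":0,"linear":[-570,-548,-86],"rot":[0,0,68]}]'; python3 to.py 0.588 -0.049 0.30 180 0 92.3
```

```text
time_s: 0.65
eef_pos: [0.3251, 0.4781, 0.2726]
orientation: [-3.141, 0.001, 2.192]
force: [1.4, 1.2, -0.1]
gripper_width: 0.0912
t 0.65 pos [0.3251 0.4781 0.2726] rpy [-180.     0.   125.6] q [ 0.93  0.12  1.95 -0.    1.08  0.31]
lin [-581.6  -93.1  -27. ] rot [-0.   0.  33.3] w 0.091 F [ 1.4  1.2 -0.1]
```

```bash
python3 -m jog '[{"gripper":0,"linear":[-582,-93,-27],"rot":[0,0,33.3]},{"gripper":0,"linear":[-582,-93,-27],"rot":[0,0,33.3]},{"gripper":0,"linear":[-582,-93,-27],"rot":[0,0,33.3]},{"gripper":0,"linear":[-582,-93,-27],"rot":[0,0,33.3]},{"gripper":0,"linear":[-582,-93,-27],"rot":[0,0,33.3]}]'; python3 to.py 0.588 -0.049 0.30 180 0 92.3
```

```text
time_s: 1.15
eef_pos: [0.4365, 0.2544, 0.2844]
orientation: [-3.141, 0.001, 1.606]
force: [0.3, -0.7, -0.1]
gripper_width: 0.0912
t 1.15 pos [0.4365 0.2544 0.2844] rpy [-180.    0.   92.] q [ 0.48 -0.02  2.07 -0.    1.09  0.45]
lin [-308.6  140.7  -15.4] rot [-0.   0.  -0.3] w 0.091 F [ 0.3 -0.7 -0.1]
```

```bash
python3 -m jog '[{"gripper":0,"linear":[-309,141,-15],"rot":[0,0,0]},{"gripper":0,"linear":[-309,141,-15],"rot":[0,0,0]},{"gripper":0,"linear":[-309,141,-15],"rot":[0,0,0]},{"gripper":0,"linear":[-309,141,-15],"rot":[0,0,0]},{"gripper":0,"linear":[-309,141,-15],"rot":[0,0,0]}]';python3 -m jog '[{"gripper":0,"linear":[-94,40,0],"rot":[0,0,0]},{"gripper":0,"linear":[-94,40,0],"rot":[0,0,0]},{"gripper":0,"linear":[-94,40,0],"rot":[0,0,0]},{"gripper":0,"linear":[-94,40,0],"rot":[0,0,0]}]'; python3 - <<'E'
from h import *
st=env.get_state();np.save('pics/st1.npy',st,allow_pickle=True)
p,d=env.capture('wrist');cv2.imwrite('pics/c1.png',p);np.save('pics/c1.npy',d)
E
python3 to.py 0.588 -0.049 0.30 180 0 92.3
```

```text
time_s: 1.65
eef_pos: [0.5478, 0.0306, 0.2956]
orientation: [3.142, 0.001, 1.606]
force: [0.3, 0.6, -0.4]
gripper_width: 0.0914
time_s: 2.05
eef_pos: [0.5911, -0.0629, 0.2952]
orientation: [-3.141, 0.0, 1.604]
force: [-1.1, 0.2, 0.0]
gripper_width: 0.0913
t 2.1 pos [ 0.5907 -0.0618  0.2953] rpy [-180.    0.   92.] q [-0.14  0.12  1.9  -0.    1.12 -0.18]
lin [12.9 -2.3 -4.7] rot [-0.   0.  -0.3] w 0.091 F [-0.7  0.7 -0.9]
```

View pics/c1.png

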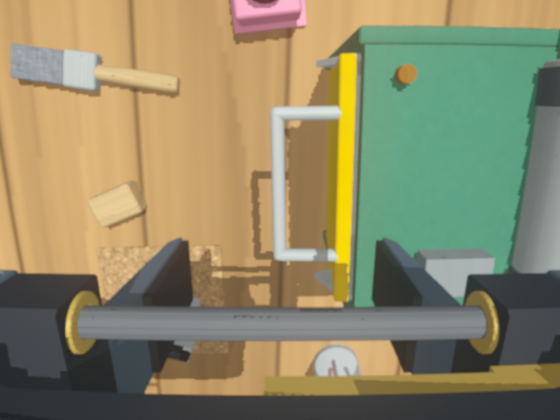

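```bash
python3 - <<'E'
from h import *
st=np.load('pics/st1.npy',allow_pickle=True).item()
for n,u,v,z in [('hL',278,113,.19),('hR',282,255,.19),('panL out',340,56,.195),('panR out',334,298,.195),('panL in',356,56,.195),('panR in',349,298,.195),('macL',361,40,.205),('macR',353,305,.205)]:
    print(n,at_z('wrist',u,v,z,st).round(4))
d=np.load('pics/c1.npy');C=cloud('wrist',d,st)
for v,u in [(130,278),(180,279),(230,281),(100,345),(200,342),(100,430),(200,380),(240,380)]: print(u,v,C[v,u].round(4))
E
```

```text
hL [0.5869 0.0094 0.19  ]
hR [ 0.5935 -0.1008  0.19  ]
panL out [0.6281 0.0492 0.195 ]
panR out [ 0.6373 -0.1353  0.195 ]
panL in [0.6391 0.0496 0.195 ]
panR in [ 0.6496 -0.135   0.195 ]
macL [0.6398 0.0585 0.205 ]
macR [ 0.6512 -0.1356  0.205 ]
278 130 [ 0.5873 -0.0025  0.1922]
279 180 [ 0.5892 -0.0392  0.1925]
281 230 [ 0.592  -0.0789  0.1919]
345 100 [0.6334 0.0201 0.197 ]
342 200 [ 0.6369 -0.0522  0.1959]
430 100 [0.6893 0.0226 0.2078]
380 200 [ 0.6627 -0.0485  0.2064]
380 240 [ 0.6659 -0.079   0.2071]
```

```bash
python3 to.py 0.590 -0.046 0.167 180 0 93.2
```

```text
t 2.1 pos [ 0.5907 -0.0618  0.2953] rpy [-180.    0.   92.] q [-0.14  0.12  1.9  -0.    1.12 -0.18]
lin [ 1.590e+01 -1.000e-01  1.283e+02] rot [-0.   0.  -1.2] w 0.091 F [-0.7  0.7 -0.9]
```

```bash
python3 -m jog '[{"gripper":0.55,"linear":[16,0,0],"rot":[0,0,-1.2]},{"gripper":0.55,"linear":[16,0,0],"rot":[0,0,-1.2]},{"gripper":0.55,"linear":[16,0,40],"rot":[0,0,-1.2]},{"gripper":0.55,"linear":[16,0,80],"rot":[0,0,-1.2]},{"gripper":0.55,"linear":[16,0,90],"rot":[0,0,-1.2]}]'; python3 to.py 0.590 -0.046 0.167 180 0 93.2
```

```text
time_s: 2.6
eef_pos: [0.5877, -0.0443, 0.2017]
orientation: [-3.136, -0.001, 1.628]
force: [-0.7, 0.4, 0.2]
gripper_width: 0.0539
t 2.6 pos [ 0.5877 -0.0443  0.2017] rpy [-179.7   -0.    93.3] q [-0.11  0.23  1.97 -0.    0.96 -0.17]
lin [-1.8  2.5 34.7] rot [-0.3 -0.   0.1] w 0.054 F [-0.7  0.4  0.2]
```

```bash
python3 -m jog '[{"gripper":0.6,"linear":[0,1,0],"rot":[0,0,0]},{"gripper":0.6,"linear":[0,1,15],"rot":[0,0,0]},{"gripper":0.6,"linear":[0,1,35],"rot":[0,0,0]},{"gripper":0.6,"linear":[0,1,35],"rot":[0,0,0]}]'; python3 - <<'E'
from h import *
st=env.get_state();np.save('pics/st2.npy',st,allow_pickle=True)
p,d=env.capture('wrist');cv2.imwrite('pics/c2.png',p);np.save('pics/c2.npy',d)
p,d=env.capture('side');cv2.imwrite('pics/c2s.png',p[130:330,230:430]);crop('pics/c2s.png','pics/c2s2.png',0,0,200,200,3)
E
```

```text
time_s: 3.0
eef_pos: [0.5878, -0.044, 0.1656]
orientation: [-3.134, -0.001, 1.628]
force: [-1.3, -0.7, -0.4]
gripper_width: 0.0366
```

View pics/c2.png

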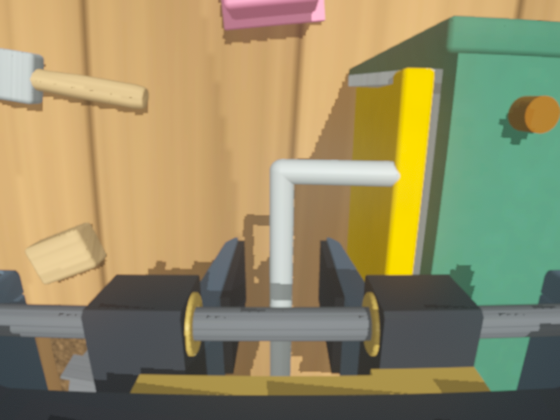

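View pics/c2s2.png

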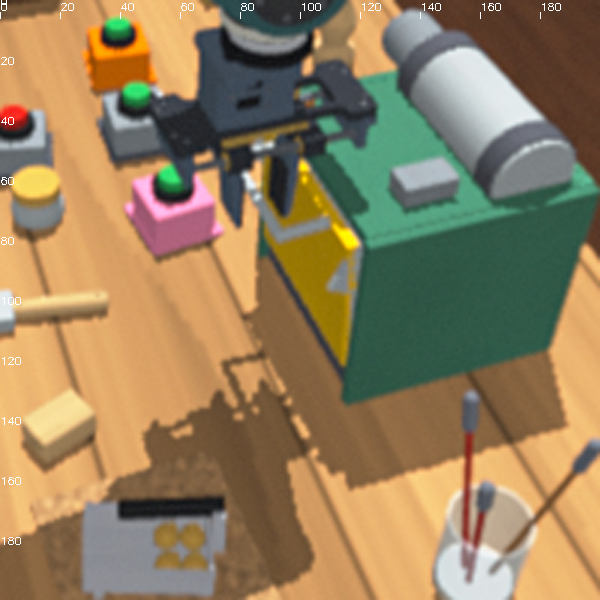

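```bash
python3 -m jog '[{"gripper":1,"linear":[0,0,2],"rot":[0,0,0]},{"gripper":1,"linear":[0,0,2],"rot":[0,0,0]},{"gripper":1,"linear":[0,0,2],"rot":[0,0,0]}]'; python3 to.py 0.588 -0.044 0.166
```

```text
time_s: 3.4
eef_pos: [0.5892, -0.0443, 0.1662]
orientation: [-3.137, -0.0, 1.628]
force: [0.3, -0.0, -0.0]
gripper_width: 0.0153
t 3.4 pos [ 0.5892 -0.0443  0.1662] rpy [-179.8   -0.    93.3] q [-0.11  0.27  1.98 -0.    0.89 -0.17]
lin [ 0.4 -1.2  0.2] rot [0. 0. 0.] w 0.015 F [ 0.3 -0.  -0. ]
```

```bash
python3 -m jog '[{"gripper":1,"linear":[0,0,0],"rot":[0,0,0]},{"gripper":1,"linear":[0,-9,4],"rot":[0,0,0]},{"gripper":1,"linear":[0,-17,8.4],"rot":[0,0,0]},{"gripper":1,"linear":[0,-27,15],"rot":[0,0,0]},{"gripper":1,"linear":[0,-36.6,21.7],"rot":[0,0,0]}]'; python3 to.py 0.588 -0.044 0.166
```

```text
time_s: 3.9
eef_pos: [0.5525, -0.0462, 0.1449]
orientation: [-3.139, -0.001, 1.627]
force: [4.2, 4.9, 0.6]
gripper_width: 0.0089
t 3.9 pos [ 0.5525 -0.0462  0.1449] rpy [-179.8   -0.    93.2] q [-0.13  0.25  2.06  0.    0.83 -0.18]
lin [  0.2  35.5 -21.2] rot [0. 0. 0.] w 0.009 F [4.2 4.9 0.6]
```

```bash
python3 -m jog '[{"gripper":1,"linear":[0,-9,8],"rot":[0,0,0]},{"gripper":1,"linear":[0,-17.4,16],"rot":[0,0,0]},{"gripper":1,"linear":[0,-25,25],"rot":[0,0,0]},{"gripper":1,"linear":[0,-32,34.6],"rot":[0,0,0]},{"gripper":1,"linear":[0,-37,41],"rot":[0,0,0]}]'; python3 to.py 0.588 -0.044 0.166
```

```text
time_s: 4.4
eef_pos: [0.5147, -0.0481, 0.1032]
orientation: [-3.139, -0.001, 1.627]
force: [5.0, 6.5, 0.4]
gripper_width: 0.0092
t 4.4 pos [ 0.5147 -0.0481  0.1032] rpy [-179.8   -0.    93.2] q [-0.14  0.27  2.14  0.    0.73 -0.2 ]
lin [  0.   73.2 -63. ] rot [0. 0. 0.] w 0.009 F [5.  6.5 0.4]
```

```bash
python3 -m jog '[{"gripper":1,"linear":[0,-3,4],"rot":[0,0,0]},{"gripper":1,"linear":[0,-5,8],"rot":[0,0,0]},{"gripper":1,"linear":[0,-6.5,11],"rot":[0,0,0]}]'; python3 to.py 0.588 -0.044 0.166
```

```text
time_s: 4.7
eef_pos: [0.5091, -0.0485, 0.093]
orientation: [-3.141, -0.001, 1.627]
force: [-5.0, 5.5, 43.6]
gripper_width: 0.0093
t 4.7 pos [ 0.5091 -0.0485  0.093 ] rpy [-179.9   -0.    93.2] q [-0.14  0.28  2.16  0.    0.71 -0.2 ]
lin [  0.1  78.9 -73.1] rot [0. 0. 0.] w 0.009 F [-5.   5.5 43.6]
```

```bash
python3 -m jog '[{"gripper":0.6,"linear":[0,0.5,-3],"rot":[0,0,0]},{"gripper":0.6,"linear":[0,0.5,-3],"rot":[0,0,0]},{"gripper":0.6,"linear":[0,0.5,-3],"rot":[0,0,0]},{"gripper":0.6,"linear":[0,0.5,-3],"rot":[0,0,0]}]'; python3 to.py 0.44 -0.27 0.25 180 0 -190
```

```text
time_s: 5.1
eef_pos: [0.5077, -0.0485, 0.0955]
orientation: [-3.136, -0.001, 1.627]
force: [-18.0, -3.9, 18.7]
gripper_width: 0.0358
t 5.1 pos [ 0.5077 -0.0485  0.0955] rpy [-1.797e+02 -1.000e-01  9.320e+01] q [-0.14  0.27  2.16  0.    0.72 -0.2 ]
lin [-217.1  -80.9 -154.3] rot [ -0.2  -0.3 -76.8] w 0.036 F [-18.   -3.9  18.7]
```

```bash
python3 -m jog '[{"gripper":0.6,"linear":[0,-3,-10],"rot":[0,0,0]}]'; python3 to.py 0.44 -0.27 0.25 180 0 -190
```

```text
time_s: 5.2
eef_pos: [0.5035, -0.0487, 0.1045]
orientation: [-3.134, -0.001, 1.627]
force: [-0.0, 0.6, -0.3]
gripper_width: 0.0363
t 5.2 pos [ 0.5035 -0.0487  0.1045] rpy [-1.795e+02 -1.000e-01  9.320e+01] q [-0.14  0.25  2.16 -0.    0.74 -0.2 ]
lin [-217.2  -77.1 -145.2] rot [ -0.3  -0.4 -76.8] w 0.036 F [-0.   0.6 -0.3]
```

```bash
python3 -m jog '[{"gripper":0.6,"linear":[0,-3,-40],"rot":[0,0,0]},{"gripper":0.3,"linear":[0,-3,-80],"rot":[0,0,0]},{"gripper":0.3,"linear":[0,-3,-120],"rot":[0,0,0]},{"gripper":0.3,"linear":[0,-3,-130],"rot":[0,0,0]}]'; python3 - <<'E'
from h import *
p,d=env.capture('side');cv2.imwrite('pics/d1.png',p);crop('pics/d1.png','pics/d1s.png',220,130,200,200,3)
E
python3 to.py 0.479 -0.279 0.1755 180 -25 169.4
```

```text
time_s: 5.6
eef_pos: [0.5032, -0.0493, 0.2388]
orientation: [-3.139, -0.0, 1.627]
force: [-0.5, 0.5, -0.3]
gripper_width: 0.0576
t 5.65 pos [ 0.5031 -0.0492  0.2383] rpy [-179.8   -0.    93.2] q [-0.14  0.04  2.11 -0.    1.   -0.2 ]
lin [-228.1  -36.8   62.8] rot [ 16.5  21.1 -74.9] w 0.061 F [0.7 0.3 1.4]
```

View pics/d1s.png

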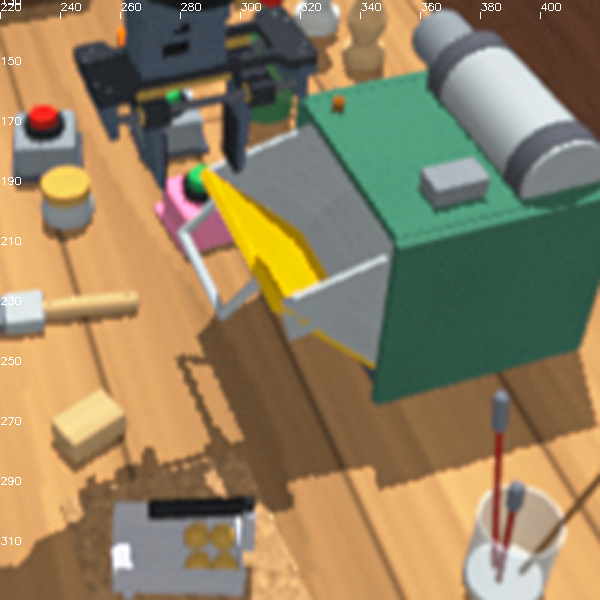

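```bash
python3 -m jog '[{"gripper":0.3,"linear":[-228,-37,10],"rot":[16.5,21.1,-74.9]},{"gripper":0.3,"linear":[-228,-37,10],"rot":[16.5,21.1,-74.9]},{"gripper":0.3,"linear":[-228,-37,10],"rot":[16.5,21.1,-74.9]},{"gripper":0.3,"linear":[-228,-37,10],"rot":[16.5,21.1,-74.9]},{"gripper":0.3,"linear":[-228,-37,10],"rot":[16.5,21.1,-74.9]}]';python3 to.py 0.479 -0.279 0.1755 180 -25 169.4
```

```text
time_s: 6.15
eef_pos: [0.4777, -0.2808, 0.2268]
orientation: [-3.059, -0.225, 2.284]
force: [1.2, 1.0, 0.2]
gripper_width: 0.0637
t 6.15 pos [ 0.4777 -0.2808  0.2268] rpy [-175.3  -12.9  130.8] q [-0.57  0.25  1.9  -0.02  1.23 -1.28]
lin [-10.9   6.3  49.8] rot [  8.   10.1 -36.9] w 0.064 F [1.2 1.  0.2]
```

```bash
python3 -m jog '[{"gripper":0.3,"linear":[-11,6,30],"rot":[8,10.1,-36.9]},{"gripper":0.3,"linear":[-11,6,30],"rot":[8,10.1,-36.9]},{"gripper":0.3,"linear":[-11,6,30],"rot":[8,10.1,-36.9]},{"gripper":0.3,"linear":[-11,6,30],"rot":[8,10.1,-36.9]},{"gripper":0.3,"linear":[-11,6,30],"rot":[8,10.1,-36.9]}]';python3 -m jog '[{"gripper":0.3,"linear":[0,0,0],"rot":[0,0,0]}]'; python3 - <<'E'
from h import *
st=env.get_state();np.save('pics/st3.npy',st,allow_pickle=True)
p,d=env.capture('wrist');cv2.imwrite('pics/e1.png',p);np.save('pics/e1.npy',d)
E
python3 to.py 0.4291 -0.2693 0.0668 180 -25 169.4
```

```text
time_s: 6.65
eef_pos: [0.4823, -0.2812, 0.1928]
orientation: [3.14, -0.44, 2.962]
force: [-0.2, 0.4, -0.5]
gripper_width: 0.0637
time_s: 6.75
eef_pos: [0.482, -0.2806, 0.1911]
orientation: [3.139, -0.442, 2.965]
force: [-0.0, -0.1, 0.0]
gripper_width: 0.0642
t 6.8 pos [ 0.4817 -0.2805  0.191 ] rpy [179.9 -25.3 169.7] q [-0.5   0.39  1.83 -0.14  1.35 -1.84]
lin [ -4.6   1.4 135.2] rot [ 0.  -0.3  0.3] w 0.063 F [-0.7 -0.6 -0. ]
```

View pics/e1.png

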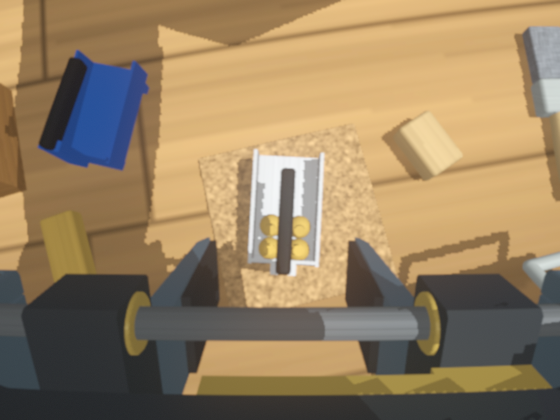

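```bash
python3 - <<'E'
from h import *
crop('pics/e1.png','pics/e1c.png',230,140,110,140,5)
st=np.load('pics/st3.npy',allow_pickle=True).item()
d=np.load('pics/e1.npy');C=cloud('wrist',d,st)
f=at_z('wrist',288.5,169,.091,st);b=at_z('wrist',284,271,.091,st);print(f.round(4),b.round(4),np.linalg.norm(f-b),np.degrees(np.arctan2(*(f-b)[[1,0]])))
for v in (180,200,220,240,260): print(C[v,286].round(4))
mL=at_z('wrist',259,152,.04,st);mR=at_z('wrist',320,158,.04,st);bL=at_z('wrist',250,260,.044,st);bR=at_z('wrist',317,263,.044,st);print(mL,mR,bL,bR)
E
```

```text
[ 0.4051 -0.2616  0.091 ] [ 0.4839 -0.2794  0.091 ] 0.08081396225573408 167.2449488134157
[ 0.4141 -0.2653  0.0929]
[ 0.4302 -0.2682  0.0945]
[ 0.4456 -0.271   0.0938]
[ 0.4609 -0.2738  0.0934]
[ 0.476  -0.2765  0.0941]
[ 0.37008416 -0.28265714  0.04      ] [ 0.38603083 -0.22678667  0.04      ] [ 0.46907294 -0.30735492  0.044     ] [ 0.48228142 -0.24874511  0.044     ]
```

View pics/e1c.png

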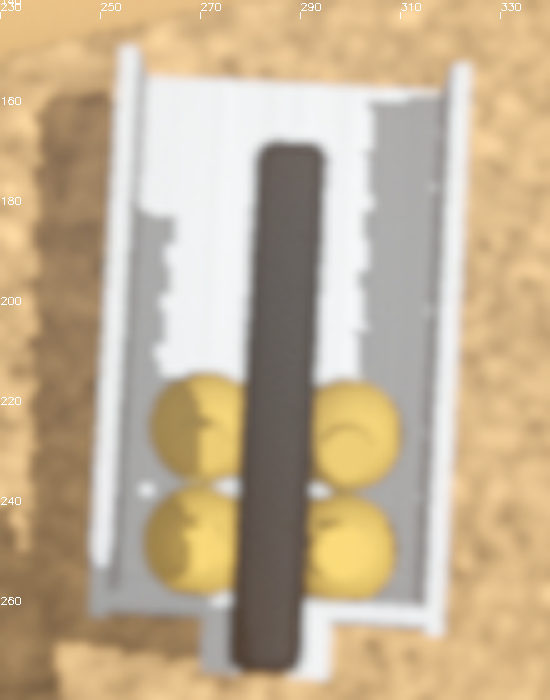

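```bash
python3 to.py 0.4307 -0.2677 0.0678 180 -25 167
```

```text
t 6.8 pos [ 0.4817 -0.2805  0.191 ] rpy [179.9 -25.3 169.7] q [-0.5   0.39  1.83 -0.14  1.35 -1.84]
lin [ -5.3   3.2 133.8] rot [-1.  -0.3  2.4] w 0.063 F [-0.7 -0.6 -0. ]
```

```bash
python3 -m jog '[{"gripper":0.3,"linear":[-5.3,3.2,30],"rot":[-1,-0.3,2.4]},{"gripper":0.3,"linear":[-5.3,3.2,70],"rot":[-1,-0.3,2.4]},{"gripper":0.3,"linear":[-5.3,3.2,105],"rot":[-1,-0.3,2.4]},{"gripper":0.3,"linear":[-5.3,3.2,125],"rot":[-1,-0.3,2.4]},{"gripper":0.3,"linear":[-5.3,3.2,134],"rot":[-1,-0.3,2.4]}]'; python3 -m jog '[{"gripper":0.3,"linear":[0,0,1],"rot":[0,0,0]}]'; python3 - <<'E'
from h import *
st=env.get_state();np.save('pics/st4.npy',st,allow_pickle=True)
p,d=env.capture('wrist');cv2.imwrite('pics/e2.png',p)
E
python3 to.py 0.4307 -0.2677 0.0678 180 -25 167
```

```text
time_s: 7.3
eef_pos: [0.4285, -0.2669, 0.0656]
orientation: [3.141, -0.44, 2.913]
force: [-0.5, 0.6, 0.8]
gripper_width: 0.0639
time_s: 7.4
eef_pos: [0.4275, -0.2666, 0.0641]
orientation: [3.141, -0.44, 2.911]
force: [0.5, 0.5, 0.7]
gripper_width: 0.0639
t 7.45 pos [ 0.4277 -0.2667  0.0644] rpy [180.  -25.2 166.8] q [-0.54  0.5   1.96 -0.14  1.11 -1.78]
lin [-1.4 -0.3 -4.4] rot [ 0.1 -0.2 -0.2] w 0.064 F [-0.2 -0.   0.6]
```

View pics/e2.png

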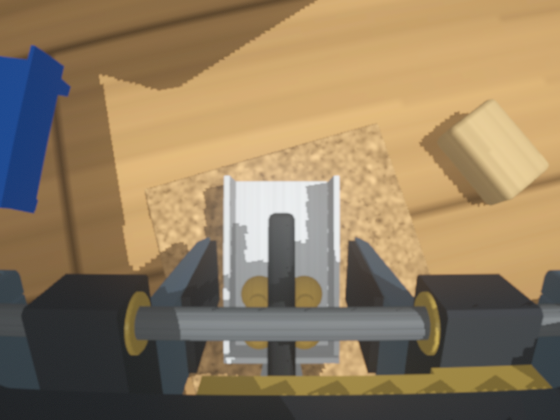

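```bash
python3 -m jog '[{"gripper":0.8,"linear":[0,0,-4],"rot":[0,0,0]},{"gripper":1,"linear":[0,0,-4],"rot":[0,0,0]},{"gripper":1,"linear":[0,0,-4],"rot":[0,0,0]},{"gripper":1,"linear":[0,0,-4],"rot":[0,0,0]},{"gripper":1,"linear":[0,0,-4],"rot":[0,0,0]}]'; python3 -m jog '[{"gripper":1,"linear":[0,0,-4],"rot":[0,0,0]},{"gripper":1,"linear":[0,0,-4],"rot":[0,0,0]}]'; python3 to.py 0.4307 -0.2677 0.0678 180 -25 167
```

```text
time_s: 7.95
eef_pos: [0.4295, -0.2671, 0.0682]
orientation: [3.141, -0.44, 2.911]
force: [0.2, -0.7, 0.3]
gripper_width: 0.0268
time_s: 8.15
eef_pos: [0.4317, -0.2677, 0.0723]
orientation: [-3.141, -0.439, 2.911]
force: [0.9, -2.7, 5.3]
gripper_width: 0.0117
t 8.15 pos [ 0.4317 -0.2677  0.0723] rpy [-180.   -25.2  166.8] q [-0.53  0.49  1.95 -0.14  1.13 -1.79]
lin [-1.1 -0.2  4.5] rot [ 0.1 -0.2 -0.2] w 0.012 F [ 0.9 -2.7  5.3]
```

```bash
python3 -m jog '[{"gripper":1,"linear":[0,0,0],"rot":[0,0,0]}]'; python3 -m jog '[{"gripper":1,"linear":[0,0,0],"rot":[0,0,0]}]'; python3 - <<'E'
from h import *
p,d=env.capture('side');cv2.imwrite('pics/e3.png',p);crop('pics/e3.png','pics/e3s.png',220,200,140,140,5)
E
```

```text
time_s: 8.25
eef_pos: [0.4318, -0.2678, 0.0724]
orientation: [-3.141, -0.439, 2.911]
force: [-0.2, -0.2, -4.2]
gripper_width: 0.0118
time_s: 8.35
eef_pos: [0.4318, -0.2678, 0.0723]
orientation: [-3.141, -0.439, 2.911]
force: [-0.3, -0.5, -0.8]
gripper_width: 0.0115
```

View pics/e3s.png

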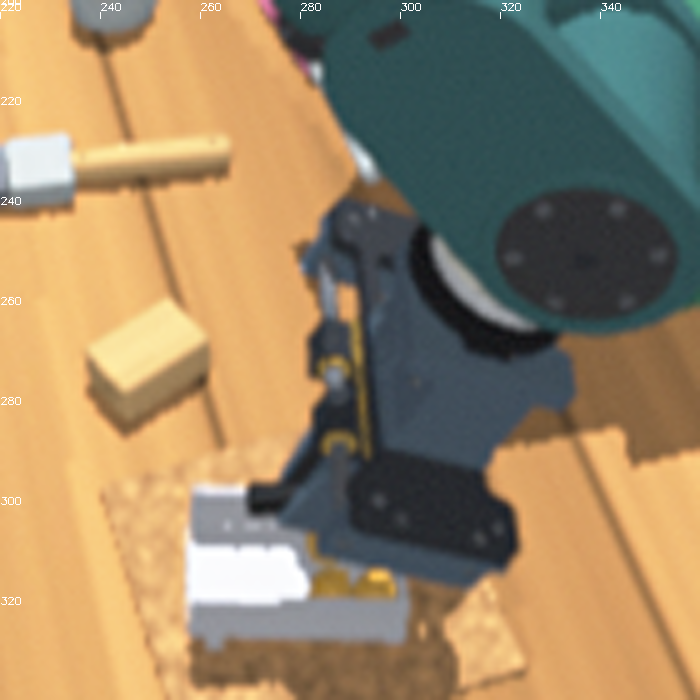

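```bash
python3 to.py 0.4318 -0.2678 0.1723
```

```text
t 8.4 pos [ 0.4318 -0.2678  0.0723] rpy [-180.   -25.1  166.8] q [-0.53  0.49  1.95 -0.14  1.13 -1.79]
lin [ 42.5  -0.  -90.5] rot [0. 0. 0.] w 0.012 F [ 0.4 -0.5 -0.5]
```

```bash
python3 -m jog '[{"gripper":1,"linear":[8,0,-18],"rot":[0,0,0]},{"gripper":1,"linear":[17,0,-36],"rot":[0,0,0]},{"gripper":1,"linear":[25.5,0,-54],"rot":[0,0,0]},{"gripper":1,"linear":[34,0,-72],"rot":[0,0,0]},{"gripper":1,"linear":[42.5,0,-90.5],"rot":[0,0,0]}]'; python3 -m jog '[{"gripper":1,"linear":[0,0,0],"rot":[0,0,0]}]'; python3 - <<'E'
from h import *
st=env.get_state();np.save('pics/st5.npy',st,allow_pickle=True);print(st['eef_pos'],st['force'],st['moment'])
p,d=env.capture('side');cv2.imwrite('pics/e4.png',p);crop('pics/e4.png','pics/e4s.png',220,180,140,140,4)
p,d=env.capture('wrist');cv2.imwrite('pics/e4w.png',p)
E
```

```text
time_s: 8.9
eef_pos: [0.4314, -0.2675, 0.1728]
orientation: [3.141, -0.439, 2.911]
force: [0.4, 0.3, -3.1]
gripper_width: 0.0114
time_s: 9.0
eef_pos: [0.4324, -0.2681, 0.1745]
orientation: [-3.141, -0.436, 2.911]
force: [-0.1, -0.2, -3.9]
gripper_width: 0.0118
[ 0.43236786 -0.26807748  0.17453601] [-0.07988373 -0.23141985 -3.88537604] [-0.10904587 -0.49708146 -0.03483302]
```

View pics/e4s.png

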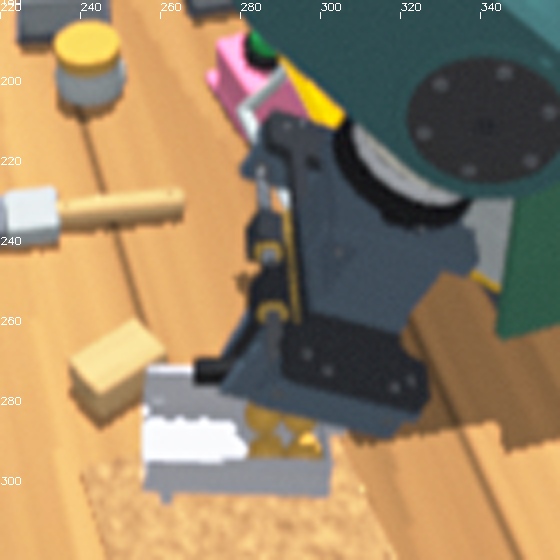

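View pics/e4w.png

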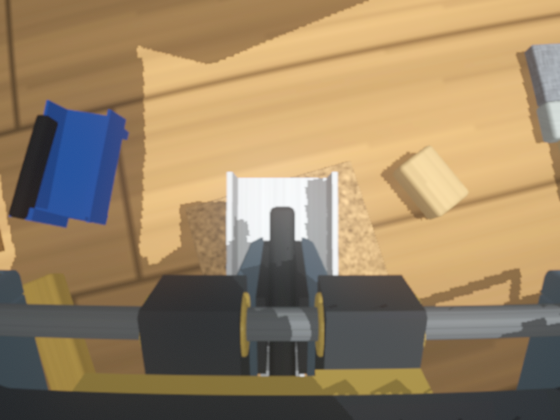

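```bash
python3 to.py 0.47 -0.24 0.316 180 -25.2 175; echo; python3 to.py 0.6738 -0.0444 0.316 180 -25.2 183.3
```

```text
t 9.1 pos [ 0.4313 -0.2674  0.1723] rpy [180.  -25.2 166.8] q [-0.53  0.34  1.94 -0.13  1.29 -1.81]
lin [  32.6   35.6 -143.4] rot [ 3.5  0.  -7.4] w 0.012 F [-0.7  0.5 -3.8]

t 9.1 pos [ 0.4313 -0.2674  0.1723] rpy [180.  -25.2 166.8] q [-0.53  0.34  1.94 -0.13  1.29 -1.81]
lin [-106.5  272.6 -208.7] rot [  7.    0.  -14.9] w 0.012 F [-0.7  0.5 -3.8]
```

```bash
python3 -m jog '[{"gripper":1,"linear":[5,6,-24],"rot":[0.6,0,-1.2]},{"gripper":1,"linear":[13,14,-57],"rot":[1.4,0,-3]},{"gripper":1,"linear":[21,23,-93],"rot":[2.3,0,-4.8]},{"gripper":1,"linear":[29,32,-127],"rot":[3.1,0,-6.5]},{"gripper":1,"linear":[32.6,35.6,-143],"rot":[3.5,0,-7.4]}]'; python3 to.py 0.6738 -0.0444 0.316 180 -25.2 183.3
```

```text
time_s: 9.6
eef_pos: [0.4708, -0.2396, 0.3169]
orientation: [-3.141, -0.438, 3.055]
force: [-0.4, -0.2, -3.7]
gripper_width: 0.0118
t 9.6 pos [ 0.4708 -0.2396  0.3169] rpy [-180.   -25.1  175.1] q [-0.44  0.2   1.82 -0.15  1.54 -1.89]
lin [-168.3  211.9  -77.9] rot [ 3.5  0.1 -7.5] w 0.012 F [-0.4 -0.2 -3.7]
```

```bash
python3 -m jog '[{"gripper":1,"linear":[-17,21,-8],"rot":[0.3,0,-0.8]},{"gripper":1,"linear":[-45,57,-21],"rot":[1,0,-2]},{"gripper":1,"linear":[-73,92,-34],"rot":[1.5,0,-3]},{"gripper":1,"linear":[-101,127,-47],"rot":[2.1,0,-4.5]},{"gripper":1,"linear":[-129,162,-60],"rot":[2.7,0,-5.8]}]'; python3 -m jog '[{"gripper":1,"linear":[-20,25,-9],"rot":[0.4,0,-0.9]},{"gripper":1,"linear":[-35,45,-16],"rot":[0.8,0,-1.7]},{"gripper":1,"linear":[-39,50,-18],"rot":[0.8,0,-1.7]},{"gripper":1,"linear":[-39,50,-18],"rot":[0.8,0,-1.7]}]'; python3 to.py 0.6738 -0.0444 0.316 180 -25.2 183.3;  python3 - <<'E'
from h import *
p,d=env.capture('side');cv2.imwrite('pics/f1.png',p);crop('pics/f1.png','pics/f1s.png',240,100,180,180,3)
st=env.get_state()
p,d=env.capture('wrist');cv2.imwrite('pics/f1w.png',p)
E
```

```text
time_s: 10.1
eef_pos: [0.6271, -0.0891, 0.3141]
orientation: [-3.142, -0.44, -3.115]
force: [0.5, -0.9, -2.9]
gripper_width: 0.0117
time_s: 10.5
eef_pos: [0.6685, -0.0376, 0.3117]
orientation: [3.141, -0.442, -3.082]
force: [-0.4, -0.8, -3.1]
gripper_width: 0.0119
t 10.5 pos [ 0.6685 -0.0376  0.3117] rpy [ 180.   -25.4 -176.6] q [-0.07  0.45  1.5  -0.06  1.63 -1.69]
lin [-2.6 -7.1 -6. ] rot [-0.  -0.2  0.1] w 0.012 F [-0.4 -0.8 -3.1]
```

View pics/f1s.png

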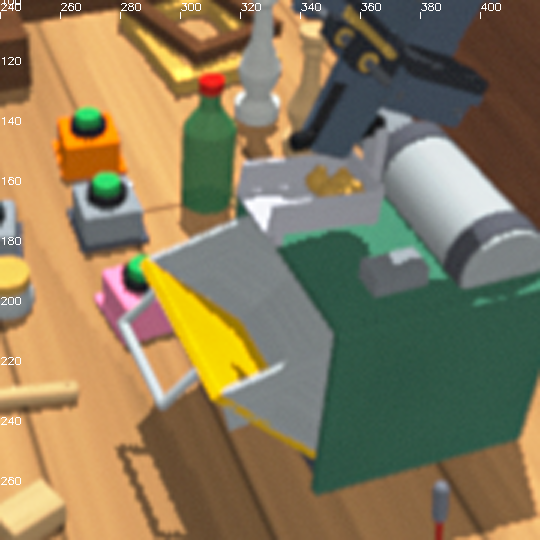

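View pics/f1w.png

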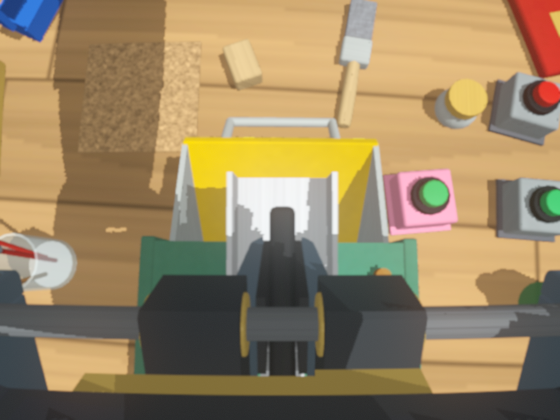

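```bash
for a in "0.657 -0.039 0.314 180 -17.2" "0.648 -0.04 0.313 180 -8.7" "0.640 -0.041 0.310 180 0" "0.633 -0.042 0.308 180 8" "0.627 -0.043 0.306 180 15" "0.599 -0.046 0.289 180 37"; do python3 to.py $a 183.3 | tail -1; done
```

```text
lin [10.5  0.5  3.5] rot [-0.  -8.1  0. ] w 0.012 F [ 0.1 -0.2 -3. ]
lin [18.2  0.   8.3] rot [ -0.  -16.6   0. ] w 0.012 F [ 0.1 -0.2 -3. ]
lin [24.2 -0.5 14.4] rot [ -0.  -25.3   0. ] w 0.012 F [ 0.1 -0.2 -3. ]
lin [29.7 -1.1 19.2] rot [ -0.  -33.3   0. ] w 0.012 F [ 0.1 -0.2 -3. ]
lin [34.3 -1.8 23.6] rot [ -0.  -40.3   0. ] w 0.012 F [ 0.1 -0.2 -3. ]
lin [52.5 -3.1 51. ] rot [ -0.  -62.3   0.1] w 0.012 F [ 0.1 -0.2 -3. ]
```

```bash
python3 -m jog '[{"gripper":1,"linear":[10.5,0.5,3.5],"rot":[0,-8.1,0]},{"gripper":1,"linear":[18.2,0,8.3],"rot":[0,-16.6,0]},{"gripper":1,"linear":[24.2,-0.5,14.4],"rot":[0,-25.1,0]},{"gripper":1,"linear":[29.7,-1.1,19.2],"rot":[0,-33.3,0]},{"gripper":1,"linear":[34.3,-1.8,23.6],"rot":[0,-40.3,0]}]'; for a in  "0.618 -0.044 0.302 180 22" "0.608 -0.045 0.296 180 30" "0.599 -0.046 0.289 180 37"; do python3 to.py $a 183.3 ; done
```

```text
time_s: 11.1
eef_pos: [0.6256, -0.0443, 0.3064]
orientation: [-3.141, 0.268, -3.085]
force: [0.8, 0.3, -2.0]
gripper_width: 0.012
t 11.1 pos [ 0.6256 -0.0443  0.3064] rpy [-179.9   15.3 -176.7] q [-0.13  0.06  1.97  0.06  0.85 -1.79]
lin [8.4 0.7 2.3] rot [-0.1 -6.7 -0. ] w 0.012 F [ 0.8  0.3 -2. ]
t 11.1 pos [ 0.6256 -0.0443  0.3064] rpy [-179.9   15.3 -176.7] q [-0.13  0.06  1.97  0.06  0.85 -1.79]
lin [19.7  0.3  5.4] rot [ -0.1 -14.7  -0. ] w 0.012 F [ 0.8  0.3 -2. ]
t 11.1 pos [ 0.6256 -0.0443  0.3064] rpy [-179.9   15.3 -176.7] q [-0.13  0.06  1.97  0.06  0.85 -1.79]
lin [30.3 -0.2  9.8] rot [ -0.1 -21.7  -0. ] w 0.012 F [ 0.8  0.3 -2. ]
```

```bash
python3 -m jog '[{"gripper":1,"linear":[8.4,0.5,2.3],"rot":[0,-7,0]},{"gripper":1,"linear":[19.7,0.3,5.4],"rot":[0,-14.7,0]},{"gripper":1,"linear":[30.3,0,9.8],"rot":[0,-21.7,0]},{"gripper":1,"linear":[30.3,0,9.8],"rot":[0,-21.7,0]},{"gripper":1,"linear":[30.3,0,9.8],"rot":[0,-21.7,0]}]'; python3 - <<'E'
from h import *
st=env.get_state();print(st['qpos'].round(2),st['eef_pos'].round(4),np.degrees(st['orientation']).round(1),st['force'].round(1))
p,d=env.capture('side');cv2.imwrite('pics/g1.png',p);crop('pics/g1.png','pics/g1s.png',240,100,180,180,3)
p,d=env.capture('wrist');cv2.imwrite('pics/g1w.png',p)
E
```

```text
time_s: 11.6
eef_pos: [0.5982, -0.0466, 0.2891]
orientation: [-3.14, 0.645, -3.086]
force: [0.4, 0.2, -1.4]
gripper_width: 0.0119
[-0.18 -0.08  2.23  0.37  0.39 -2.11] [ 0.5982 -0.0466  0.2891] [-179.9   37.  -176.8] [ 0.4  0.2 -1.4]
```

View pics/g1s.png

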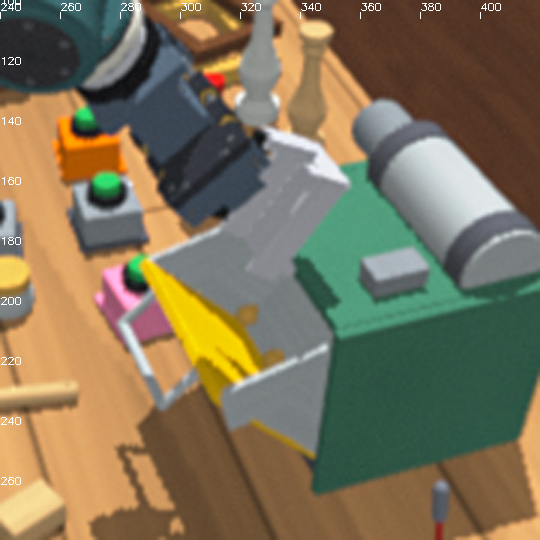

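View pics/g1w.png

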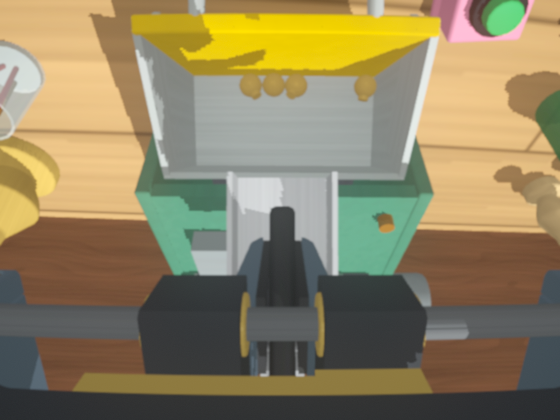

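```bash
for a in  "0.608 -0.045 0.298 180 29" "0.618 -0.044 0.305 180 21" "0.626 -0.044 0.31 180 13" "0.634 -0.043 0.315 180 5" "0.64 -0.043 0.32 180 -3"; do python3 to.py $a 183.3 |tail -1; done
```

```text
lin [-11.3   0.9  -1.3] rot [-0.1  8.  -0. ] w 0.012 F [-0.2 -0.1 -1.7]
lin [-23.5   1.4  -0.9] rot [-0.1 16.  -0. ] w 0.012 F [-0.2 -0.1 -1.7]
lin [-32.9   0.9  -0.1] rot [-0.1 24.  -0. ] w 0.012 F [-0.2 -0.1 -1.7]
lin [-42.3   1.4   0.8] rot [-0.1 32.  -0.1] w 0.012 F [-0.2 -0.1 -1.7]
lin [-50.1   1.1   0.4] rot [-0.1 40.  -0.1] w 0.012 F [-0.2 -0.1 -1.7]
```

```bash
python3 -m jog '[{"gripper":1,"linear":[-11.3,1,-1.5],"rot":[0,8,0]},{"gripper":1,"linear":[-23.5,1,-1.5],"rot":[0,16,0]},{"gripper":1,"linear":[-33,1,-0.5],"rot":[0,24,0]},{"gripper":1,"linear":[-42,1,0],"rot":[0,32,0]},{"gripper":1,"linear":[-50,1,0],"rot":[0,40,0]}]';  for a in  "0.61 -0.09 0.34 180 -14.5 180"  "0.471 -0.24 0.32 180 -25.2 172" ; do python3 to.py $a;done
```

```text
time_s: 12.2
eef_pos: [0.6414, -0.0436, 0.3222]
orientation: [-3.138, -0.056, -3.087]
force: [0.2, 0.6, -2.5]
gripper_width: 0.0117
t 12.2 pos [ 0.6414 -0.0436  0.3222] rpy [-179.8   -3.2 -176.9] q [-0.1   0.21  1.75 -0.01  1.24 -1.72]
lin [ 34.8 -44.7 -15.7] rot [-0.7 11.3  3.1] w 0.012 F [ 0.2  0.6 -2.5]
t 12.2 pos [ 0.6414 -0.0436  0.3222] rpy [-179.8   -3.2 -176.9] q [-0.1   0.21  1.75 -0.01  1.24 -1.72]
lin [ 180.5 -186.7   13.1] rot [-3.  22.  10.8] w 0.012 F [ 0.2  0.6 -2.5]
```

```bash
python3 -m jog '[{"gripper":1,"linear":[18,-22,-8],"rot":[-0.4,6,1.5]},{"gripper":1,"linear":[40,-52,-15],"rot":[-0.8,12,3.5]},{"gripper":1,"linear":[70,-82,-10],"rot":[-1.4,18,6]},{"gripper":1,"linear":[105,-115,-4],"rot":[-2,22,8]},{"gripper":1,"linear":[140,-148,4],"rot":[-2.5,22,9.5]}]';  for a in "0.4318 -0.2678 0.18 180 -25.2 166.8"  "0.471 -0.24 0.32 180 -25.2 172" ; do python3 to.py $a;done
```

```text
time_s: 12.7
eef_pos: [0.5102, -0.201, 0.3264]
orientation: [-3.136, -0.443, 3.022]
force: [0.4, -0.8, -2.3]
gripper_width: 0.012
t 12.7 pos [ 0.5102 -0.201   0.3264] rpy [-179.7  -25.4  173.2] q [-0.36  0.23  1.76 -0.11  1.58 -1.79]
lin [  0.3 -74.8 162.7] rot [-3.  -0.2  5.8] w 0.012 F [ 0.4 -0.8 -2.3]
t 12.7 pos [ 0.5102 -0.201   0.3264] rpy [-179.7  -25.4  173.2] q [-0.36  0.23  1.76 -0.11  1.58 -1.79]
lin [ 28.2 -43.3  20.8] rot [-0.8 -0.2  1.1] w 0.012 F [ 0.4 -0.8 -2.3]
```

```bash
python3 -m jog '[{"gripper":1,"linear":[15,-30,10],"rot":[-0.8,0,1.5]},{"gripper":1,"linear":[22,-60,28],"rot":[-1.6,0,3]},{"gripper":1,"linear":[18,-75,62],"rot":[-3,0,5.8]},{"gripper":1,"linear":[9,-75,105],"rot":[-3,0,5.8]},{"gripper":1,"linear":[0,-75,145],"rot":[-3,0,5.8]}]'; python3 -m jog '[{"gripper":1,"linear":[0,0,10],"rot":[0,0,0]},{"gripper":1,"linear":[0,0,10],"rot":[0,0,0]}]';   python3 to.py 0.4318 -0.2678 0.075 180 -25.2 166.8; python3 - <<'E'
from h import *
p,d=env.capture('side');cv2.imwrite('pics/i1.png',p);crop('pics/i1.png','pics/i1s.png',220,150,180,180,3)
E
```

```text
time_s: 13.2
eef_pos: [0.4401, -0.2705, 0.1951]
orientation: [-3.138, -0.442, 2.907]
force: [0.5, 0.1, -2.7]
gripper_width: 0.0119
time_s: 13.4
eef_pos: [0.436, -0.2699, 0.1859]
orientation: [-3.137, -0.444, 2.907]
force: [0.7, 0.0, -1.5]
gripper_width: 0.0118
t 13.4 pos [ 0.436  -0.2699  0.1859] rpy [-179.7  -25.4  166.5] q [-0.53  0.33  1.92 -0.13  1.32 -1.81]
lin [-43.5   1.6 102.1] rot [-0.2 -0.2 -0.2] w 0.012 F [ 0.7  0.  -1.5]
```

View pics/i1s.png

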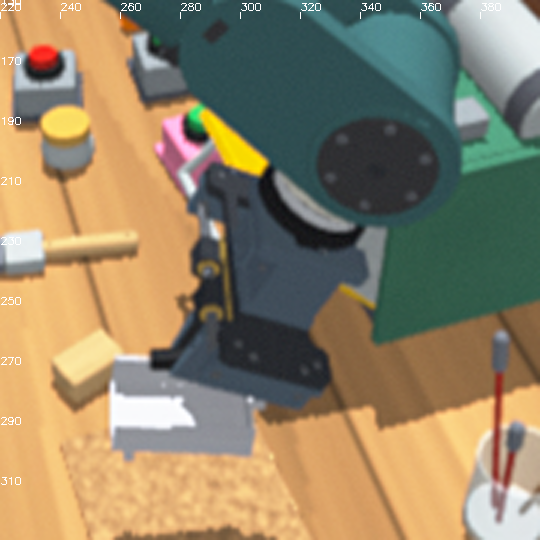

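```bash
python3 -m jog '[{"gripper":1,"linear":[-8,0,20],"rot":[0,0,0]},{"gripper":1,"linear":[-19,1,45],"rot":[0,0,0]},{"gripper":1,"linear":[-30,1.5,70],"rot":[0,0,0]},{"gripper":1,"linear":[-38,1.6,90],"rot":[0,0,0]},{"gripper":1,"linear":[-41,1.6,96],"rot":[0,0,0]}]'; python3 -m jog '[{"gripper":1,"linear":[0,0,0],"rot":[0,0,0]}]';python3 to.py 0.4318 -0.2678 0.072 180 -25.2 166.8
```

```text
time_s: 13.95
eef_pos: [0.4345, -0.2687, 0.0832]
orientation: [-3.136, -0.441, 2.907]
force: [-1.0, 0.1, -2.9]
gripper_width: 0.0121
time_s: 14.05
eef_pos: [0.4357, -0.2692, 0.0842]
orientation: [-3.135, -0.44, 2.907]
force: [-0.3, 0.6, -1.5]
gripper_width: 0.0117
t 14.05 pos [ 0.4357 -0.2692  0.0842] rpy [-179.6  -25.2  166.5] q [-0.53  0.48  1.94 -0.14  1.15 -1.78]
lin [-1.5  0.5 12.8] rot [-0.3 -0.  -0.2] w 0.012 F [-0.3  0.6 -1.5]
```

```bash
python3 -m jog '[{"gripper":1,"linear":[-2,0,4],"rot":[0,0,0]},{"gripper":1,"linear":[-4,0,8],"rot":[0,0,0]},{"gripper":1,"linear":[-4,0,8],"rot":[0,0,0]}]'; python3 -m jog '[{"gripper":1,"linear":[-1,0,2.5],"rot":[0,0,0]},{"gripper":1,"linear":[-1,0,2.5],"rot":[0,0,0]}]'
```

```text
time_s: 14.35
eef_pos: [0.4362, -0.2695, 0.0755]
orientation: [-3.135, -0.439, 2.907]
force: [-0.6, 0.2, -1.6]
gripper_width: 0.0117
time_s: 14.55
eef_pos: [0.436, -0.2694, 0.0728]
orientation: [-3.135, -0.439, 2.907]
force: [0.6, 0.2, -2.1]
gripper_width: 0.0122
```

```bash
python3 -m jog '[{"gripper":1,"linear":[-1,0,2.5],"rot":[0,0,0]},{"gripper":1,"linear":[-1,0,2.5],"rot":[0,0,0]}]'; python3 -m jog '[{"gripper":1,"linear":[-0.5,0,1.5],"rot":[0,0,0]},{"gripper":1,"linear":[-0.5,0,1.5],"rot":[0,0,0]}]'; python3 - <<'E'
from h import *
print(env.get_state()['force'])
p,d=env.capture('side');cv2.imwrite('pics/i2.png',p);crop('pics/i2.png','pics/i2s.png',230,230,120,110,6)
E
```

```text
time_s: 14.75
eef_pos: [0.4361, -0.27, 0.072]
orientation: [-3.134, -0.44, 2.906]
force: [-4.5, 0.0, 25.1]
gripper_width: 0.012
time_s: 14.95
eef_pos: [0.4361, -0.2701, 0.072]
orientation: [-3.134, -0.442, 2.906]
force: [-2.3, 4.2, 22.2]
gripper_width: 0.0116
[-2.32692214  4.17786934 22.19465425]
```

View pics/i2s.png

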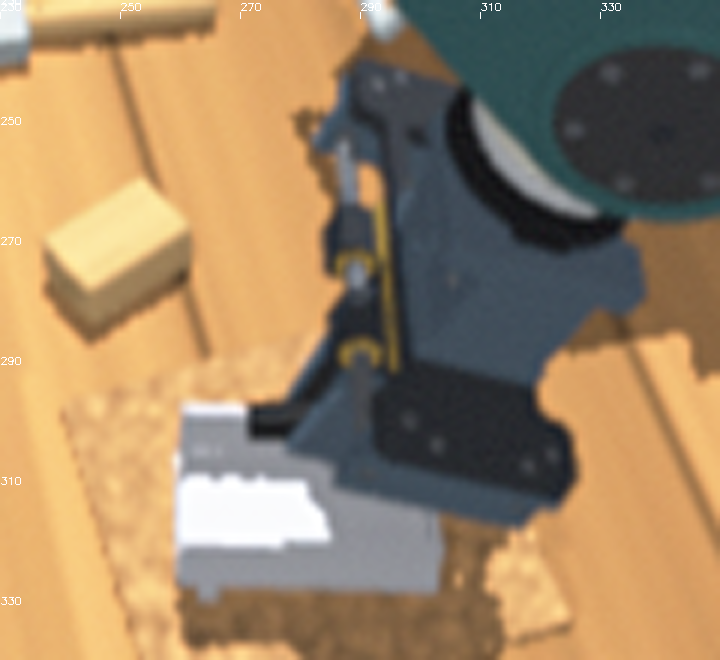

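```bash
python3 -m jog '[{"gripper":1,"linear":[0.3,0,-1],"rot":[0,0,0]},{"gripper":0.4,"linear":[0.3,0,-1],"rot":[0,0,0]},{"gripper":0.4,"linear":[0.3,0,-1],"rot":[0,0,0]},{"gripper":0.4,"linear":[0.3,0,-1],"rot":[0,0,0]},{"gripper":0.4,"linear":[0.3,0,-1],"rot":[0,0,0]}]'; python3 -m jog '[{"gripper":0.4,"linear":[0,0,-15],"rot":[0,0,0]},{"gripper":0.4,"linear":[0,0,-45],"rot":[0,0,0]},{"gripper":0.4,"linear":[0,0,-85],"rot":[0,0,0]},{"gripper":0.4,"linear":[0,0,-125],"rot":[0,0,0]},{"gripper":0.4,"linear":[0,0,-150],"rot":[0,0,0]}]'; python3 - <<'E'
from h import *
p,d=env.capture('side');cv2.imwrite('pics/i3.png',p);crop('pics/i3.png','pics/i3s.png',230,180,130,160,4)
p,d=env.capture('wrist');cv2.imwrite('pics/i3w.png',p)
E
python3 to.py 0.50 -0.048 0.2 180 0 93.2
```

```text
time_s: 15.5
eef_pos: [0.4361, -0.2701, 0.0729]
orientation: [-3.134, -0.442, 2.906]
force: [0.4, 0.2, -0.3]
gripper_width: 0.0411
time_s: 16.0
eef_pos: [0.5009, -0.2846, 0.2123]
orientation: [-3.133, -0.438, 2.906]
force: [-0.2, 1.2, 0.3]
gripper_width: 0.0546
t 16.1 pos [ 0.5017 -0.2851  0.2127] rpy [-179.5  -25.   166.5] q [-0.5   0.39  1.78 -0.12  1.4  -1.79]
lin [ 46.4 230.4  33.4] rot [-16.4 -21.1  72.2] w 0.055 F [ 0.  -0.3 -0.1]
```

View pics/i3s.png

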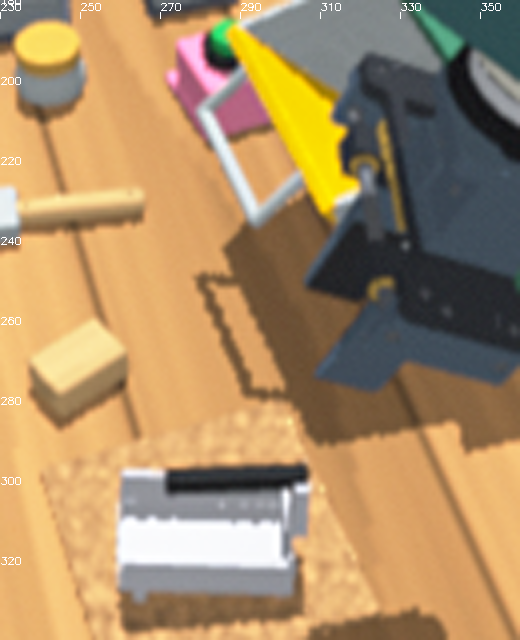

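View pics/i3w.png

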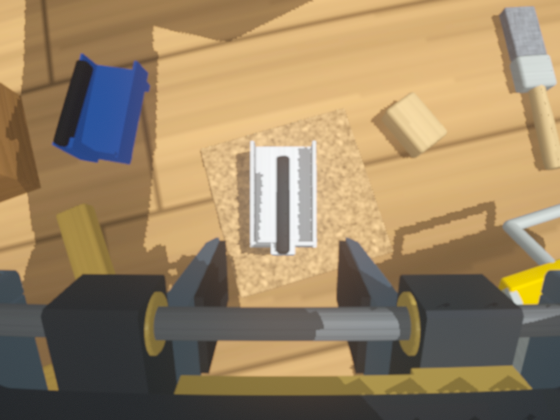

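```bash
python3 to.py 0.475 -0.048 0.215 160 0 93.2
```

```text
t 16.1 pos [ 0.5017 -0.2851  0.2127] rpy [-179.5  -25.   166.5] q [-0.5   0.39  1.78 -0.12  1.4  -1.79]
lin [ 74.8 224.6  30.1] rot [-33.4 -33.8  68.3] w 0.055 F [ 0.  -0.3 -0.1]
```

```bash
python3 -m jog '[{"gripper":0.4,"linear":[75,225,0],"rot":[-33.4,-33.8,68.3]},{"gripper":0.4,"linear":[75,225,0],"rot":[-33.4,-33.8,68.3]},{"gripper":0.4,"linear":[75,225,10],"rot":[-33.4,-33.8,68.3]},{"gripper":0.4,"linear":[75,225,20],"rot":[-33.4,-33.8,68.3]},{"gripper":0.5,"linear":[75,225,30],"rot":[-33.4,-33.8,68.3]}]'; python3 to.py 0.475 -0.048 0.215 160 0 93.2
```

```text
time_s: 16.6
eef_pos: [0.4749, -0.0457, 0.216]
orientation: [3.032, -0.153, 2.247]
force: [0.6, 0.5, -0.6]
gripper_width: 0.0493
t 16.6 pos [ 0.4749 -0.0457  0.216 ] rpy [173.7  -8.8 128.7] q [-0.25  0.04  2.16  0.21  1.01 -1.03]
lin [-2.  -1.5  0.6] rot [-16.  -16.4  32.7] w 0.049 F [ 0.6  0.5 -0.6]
```

```bash
python3 -m jog '[{"gripper":0.55,"linear":[-2,-1,0],"rot":[-16,-16.4,32.7]},{"gripper":0.55,"linear":[-2,-1,0],"rot":[-16,-16.4,32.7]},{"gripper":0.55,"linear":[-2,-1,0],"rot":[-16,-16.4,32.7]},{"gripper":0.55,"linear":[-2,-1,0],"rot":[-16,-16.4,32.7]},{"gripper":0.55,"linear":[-2,-1,0],"rot":[-16,-16.4,32.7]}]'; python3 -m jog '[{"gripper":0.6,"linear":[0,0,0],"rot":[0,0,0]}]'; python3 to.py 0.5168 -0.048 0.099 160 0 93.2; python3 - <<'E'
from h import *
st=env.get_state();np.save('pics/st6.npy',st,allow_pickle=True)
p,d=env.capture('wrist');cv2.imwrite('pics/j1.png',p);np.save('pics/j1.npy',d)
E
```

```text
time_s: 17.1
eef_pos: [0.4745, -0.0476, 0.2155]
orientation: [2.79, 0.0, 1.622]
force: [0.4, -1.0, -1.3]
gripper_width: 0.0409
time_s: 17.2
eef_pos: [0.4733, -0.047, 0.215]
orientation: [2.79, 0.0, 1.621]
force: [-0.5, 0.9, -0.8]
gripper_width: 0.0372
t 17.2 pos [ 0.4733 -0.047   0.215 ] rpy [159.9   0.   92.9] q [-0.2  -0.13  2.35  0.15  0.59 -0.36]
lin [ -3.2   0.8 123.8] rot [ 0.1  0.1 -0.3] w 0.037 F [-0.5  0.9 -0.8]
```

View pics/j1.png

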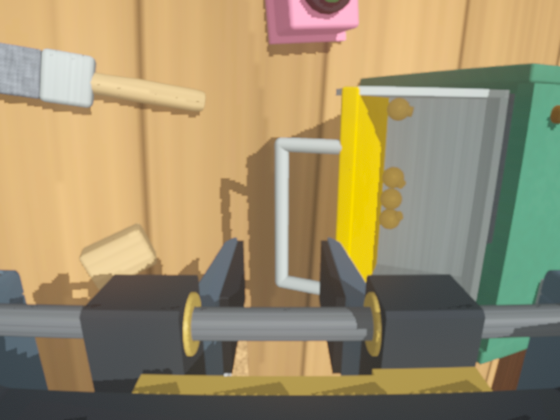

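```bash
python3 - <<'E'
from h import *
st=np.load('pics/st6.npy',allow_pickle=True).item()
d=np.load('pics/j1.npy');C=cloud('wrist',d,st)
for v in (160,190,220,250,275): print(C[v,281+(v-147)*4//138].round(4))
for z in(.113,.116): print(at_z('wrist',280.5,147,z,st).round(4),at_z('wrist',284.5,285,z,st).round(4))
E
```

```text
[ 0.5062 -0.0059  0.1225]
[ 0.5083 -0.0283  0.1221]
[ 0.51   -0.0515  0.1228]
[ 0.5115 -0.0761  0.1224]
[ 0.5137 -0.098   0.1217]
[0.5089 0.0025 0.113 ] [ 0.5182 -0.1116  0.113 ]
[0.5078 0.0028 0.116 ] [ 0.5169 -0.11    0.116 ]
```

```bash
python3 to.py 0.518 -0.05 0.100 160 0 93.5; python3 -m jog '[{"gripper":0.62,"linear":[0,2,25],"rot":[0,0,0]},{"gripper":0.62,"linear":[0,2,60],"rot":[0,0,0]},{"gripper":0.62,"linear":[0,2,90],"rot":[0,0,0]},{"gripper":0.62,"linear":[0,2,108],"rot":[0,0,0]},{"gripper":0.62,"linear":[0,2,110],"rot":[0,0,0]}]'; python3 to.py 0.518 -0.05 0.100 160 0 93.5
```

```text
t 17.25 pos [ 0.4737 -0.0471  0.2153] rpy [159.9   0.   93.1] q [-0.2  -0.13  2.35  0.15  0.59 -0.36]
lin [ -5.2   1.8 123.4] rot [ 0.1  0.2 -0.4] w 0.037 F [ 0.4  0.5 -0. ]
time_s: 17.75
eef_pos: [0.5129, -0.045, 0.1104]
orientation: [2.796, -0.001, 1.626]
force: [-0.3, 0.4, -0.1]
gripper_width: 0.0347
t 17.75 pos [ 0.5129 -0.045   0.1104] rpy [160.2  -0.   93.2] q [-0.17  0.15  2.32  0.24  0.34 -0.44]
lin [-5.3  1.  11.4] rot [-0.2  0.1 -0.3] w 0.035 F [-0.3  0.4 -0.1]
```

```bash
python3 to.py 0.5152 -0.048 0.101 168 0 93.5
```

```text
t 17.75 pos [ 0.5129 -0.045   0.1104] rpy [160.2  -0.   93.2] q [-0.17  0.15  2.32  0.24  0.34 -0.44]
lin [-3.1 -1.2  9.6] rot [ 7.8  0.  -0.3] w 0.035 F [-0.3  0.4 -0.1]
```

```bash
python3 -m jog '[{"gripper":0.62,"linear":[-3,-1,4],"rot":[7.8,0,0]},{"gripper":0.62,"linear":[-3,-1,9.6],"rot":[7.8,0,0]},{"gripper":0.62,"linear":[-3,-1,9.6],"rot":[7.8,0,0]}]'; python3 to.py 0.5152 -0.048 0.101 168 0 93.5;  python3 - <<'E'
from h import *
p,d=env.capture('wrist');cv2.imwrite('pics/j2.png',p)
E
```

```text
time_s: 18.05
eef_pos: [0.5161, -0.0478, 0.1012]
orientation: [2.929, -0.001, 1.628]
force: [-1.2, -0.0, -0.4]
gripper_width: 0.0345
t 18.05 pos [ 0.5161 -0.0478  0.1012] rpy [ 1.678e+02 -1.000e-01  9.330e+01] q [-0.16  0.2   2.25  0.1   0.48 -0.3 ]
lin [-0.1 -0.9 -0. ] rot [ 0.2 -0.  -0.2] w 0.035 F [-1.2 -0.  -0.4]
```

View pics/j2.png

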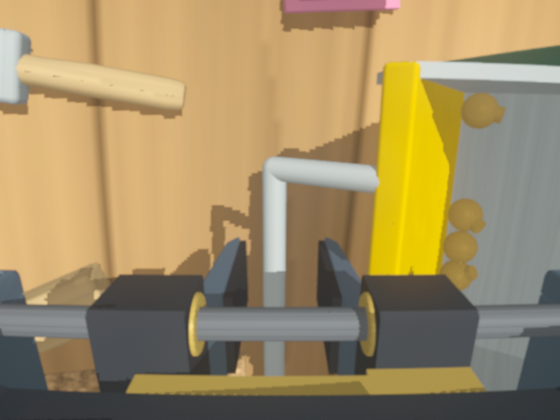

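Bar (column ~275) lies between the fingers, no contact. Close.

```bash
python3 -m jog '[{"gripper":1,"linear":[0,-1,0],"rot":[0,0,0]},{"gripper":1,"linear":[0,-1,0],"rot":[0,0,0]},{"gripper":1,"linear":[0,-1,0],"rot":[0,0,0]},{"gripper":1,"linear":[0,-1,0],"rot":[0,0,0]},{"gripper":1,"linear":[0,-1,0],"rot":[0,0,0]}]'; python3 to.py 0.60 -0.048 0.171 168 0 93.3
```

```text
time_s: 18.6
eef_pos: [0.5125, -0.0477, 0.1004]
orientation: [2.932, -0.002, 1.627]
force: [-11.5, -3.6, 7.6]
gripper_width: 0.0091
t 18.6 pos [ 0.5125 -0.0477  0.1004] rpy [ 1.68e+02 -1.00e-01  9.32e+01] q [-0.16  0.2   2.26  0.1   0.48 -0.3 ]
lin [ -5.1 100.1 -50.9] rot [-0.  -0.1 -0.1] w 0.009 F [-11.5  -3.6   7.6]
```

```bash
python3 -m jog '[{"gripper":1,"linear":[0,7.5,-8.1],"rot":[0,0,0]},{"gripper":1,"linear":[0,16.7,-16.8],"rot":[0,0,0]},{"gripper":1,"linear":[0,26.6,-24.7],"rot":[0,0,0]},{"gripper":1,"linear":[0,37.1,-31.7],"rot":[0,0,0]},{"gripper":1,"linear":[0,48.1,-37.9],"rot":[0,0,0]}]'; python3 to.py 0.60 -0.048 0.174 168 0 93.3
```

```text
time_s: 19.1
eef_pos: [0.5509, -0.0456, 0.1479]
orientation: [2.934, -0.002, 1.628]
force: [-7.2, -4.6, 3.2]
gripper_width: 0.0096
t 19.1 pos [ 0.5509 -0.0456  0.1479] rpy [ 1.681e+02 -1.000e-01  9.330e+01] q [-0.15  0.17  2.17  0.08  0.6  -0.26]
lin [ -5.1  53.2 -15.5] rot [-0.1 -0.1 -0.1] w 0.01 F [-7.2 -4.6  3.2]
```

```bash
python3 -m jog '[{"gripper":1,"linear":[0,11.5,-5.3],"rot":[0,0,0]},{"gripper":1,"linear":[0,23.3,-9.7],"rot":[0,0,0]},{"gripper":1,"linear":[0,35.5,-13],"rot":[0,0,0]},{"gripper":1,"linear":[0,44,-14.8],"rot":[0,0,0]},{"gripper":1,"linear":[0,49,-15.5],"rot":[0,0,0]}]'; python3 to.py 0.60 -0.048 0.174 168 0 93.3
```

```text
time_s: 19.6
eef_pos: [0.5965, -0.0433, 0.1742]
orientation: [2.933, -0.002, 1.628]
force: [-3.3, -4.7, 6.0]
gripper_width: 0.0088
t 19.6 pos [ 0.5965 -0.0433  0.1742] rpy [ 1.681e+02 -1.000e-01  9.330e+01] q [-0.13  0.2   2.07  0.06  0.67 -0.23]
lin [-4.9  3.1  0.8] rot [-0.1 -0.1 -0. ] w 0.009 F [-3.3 -4.7  6. ]
```

```bash
python3 -m jog '[{"gripper":1,"linear":[0,4,-0.7],"rot":[0,0,0]},{"gripper":1,"linear":[0,6,-1],"rot":[0,0,0]}]'; python3 -m jog '[{"gripper":1,"linear":[0,4,-0.7],"rot":[0,0,0]},{"gripper":1,"linear":[0,4,-0.7],"rot":[0,0,0]}]'
```

```text
time_s: 19.8
eef_pos: [0.6009, -0.043, 0.1759]
orientation: [2.937, -0.002, 1.628]
force: [-19.2, -7.3, 8.5]
gripper_width: 0.0088
time_s: 20.0
eef_pos: [0.6009, -0.043, 0.1759]
orientation: [2.946, -0.002, 1.629]
force: [-28.3, -9.8, 13.4]
gripper_width: 0.0095
```

```bash
python3 -m jog '[{"gripper":0.62,"linear":[0,1,0],"rot":[0,0,0]},{"gripper":0.62,"linear":[0,0,0],"rot":[0,0,0]},{"gripper":0.62,"linear":[0,0,0],"rot":[0,0,0]},{"gripper":0.62,"linear":[0,0,0],"rot":[0,0,0]}]'; python3 - <<'E'
from h import *
st=env.get_state();np.save('pics/st7.npy',st,allow_pickle=True);print(st['force'])
p,d=env.capture('wrist');cv2.imwrite('pics/k1.png',p);np.save('pics/k1.npy',d)
E
```

```text
time_s: 20.4
eef_pos: [0.6013, -0.0429, 0.1762]
orientation: [2.945, -0.002, 1.629]
force: [0.9, 0.4, -0.5]
gripper_width: 0.0342
[ 0.87512648  0.41498434 -0.54108339]
```

View pics/k1.png

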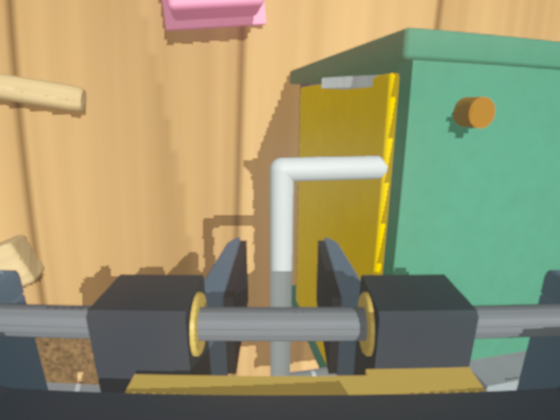

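```bash
python3 -m jog '[{"gripper":0.62,"linear":[0,0,-25],"rot":[0,0,0]},{"gripper":0.62,"linear":[0,0,-60],"rot":[0,0,0]},{"gripper":0.62,"linear":[0,0,-95],"rot":[0,0,0]},{"gripper":0.8,"linear":[0,0,-110],"rot":[0,0,0]}]'; python3 - <<'E'
from h import *
print('bottle cap',tri([('top',176,158),('side',310,129)]))
crop('pics/a_top.png','pics/k2.png',150,130,100,100,6)
p,d=env.capture('side');cv2.imwrite('pics/k3.png',p);crop('pics/k3.png','pics/k3s.png',220,100,200,180,3)
E
```

```text
time_s: 20.85
eef_pos: [0.5807, -0.0445, 0.2873]
orientation: [2.942, -0.002, 1.629]
force: [0.9, -0.5, 0.1]
gripper_width: 0.0293
bottle cap (array([0.697 , 0.3068, 0.1601]), np.float64(0.0004))
```

View pics/k2.png

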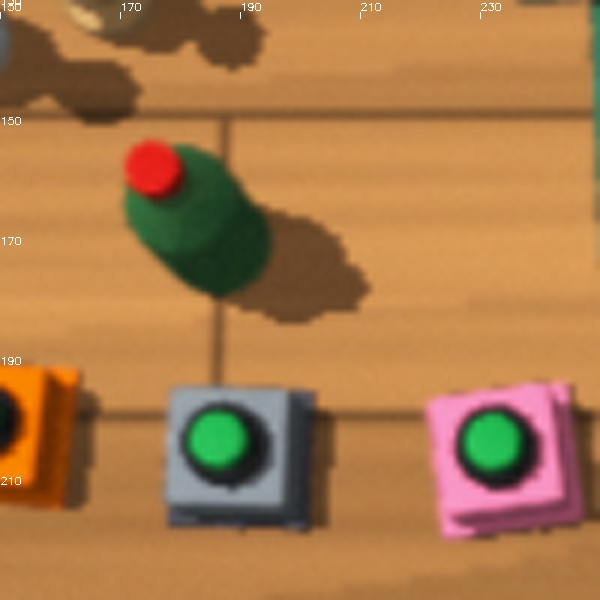

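View pics/k3s.png

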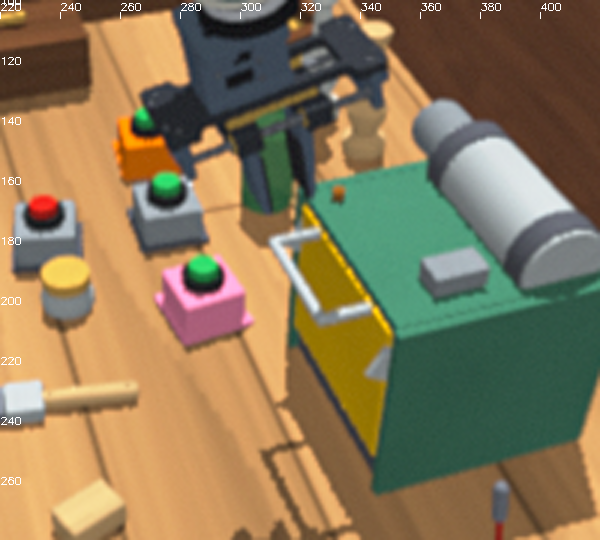

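```bash
python3 to.py 0.568 0.290 0.20 180 0 180
```

```text
t 20.9 pos [ 0.581  -0.0446  0.2883] rpy [ 1.685e+02 -1.000e-01  9.330e+01] q [-0.13  0.02  2.03  0.05  0.89 -0.22]
lin [334.6 -11.4  88.3] rot [  9.3   8.7 -86.4] w 0.025 F [1.6 0.1 2.6]
```

```bash
python3 -m jog '[{"gripper":1,"linear":[335,-31,0],"rot":[9.3,8.7,-86.4]},{"gripper":1,"linear":[335,-31,0],"rot":[9.3,8.7,-86.4]},{"gripper":1,"linear":[335,-31,0],"rot":[9.3,8.7,-86.4]},{"gripper":1,"linear":[335,-31,0],"rot":[9.3,8.7,-86.4]},{"gripper":1,"linear":[335,-31,20],"rot":[9.3,8.7,-86.4]}]'; python3 to.py 0.568 0.290 0.20 180 0 180
```

```text
time_s: 21.4
eef_pos: [0.5447, 0.2047, 0.2754]
orientation: [3.042, 0.038, 2.38]
force: [1.1, -1.0, 0.4]
gripper_width: 0.0002
t 21.4 pos [0.5447 0.2047 0.2754] rpy [174.3   2.2 136.4] q [ 0.31  0.08  1.99  0.02  0.97 -0.51]
lin [44.9 70.1 81.2] rot [  4.6   4.2 -43.5] w 0.0 F [ 1.1 -1.   0.4]
```

```bash
python3 -m jog '[{"gripper":1,"linear":[45,70,70],"rot":[4.6,4.2,-43.5]},{"gripper":1,"linear":[45,70,70],"rot":[4.6,4.2,-43.5]},{"gripper":1,"linear":[45,70,70],"rot":[4.6,4.2,-43.5]},{"gripper":1,"linear":[45,70,70],"rot":[4.6,4.2,-43.5]},{"gripper":1,"linear":[45,70,70],"rot":[4.6,4.2,-43.5]}]'; python3 -m jog '[{"gripper":1,"linear":[0,0,0],"rot":[0,0,0]},{"gripper":1,"linear":[0,0,0],"rot":[0,0,0]}]'; python3 to.py 0.568 0.290 0.20 180 0 180;python3 - <<'E'
from h import *
st=env.get_state();np.save('pics/st8.npy',st,allow_pickle=True)
p,d=env.capture('wrist');cv2.imwrite('pics/l1.png',p);np.save('pics/l1.npy',d)
E
```

```text
time_s: 21.9
eef_pos: [0.5662, 0.2899, 0.2088]
orientation: [3.14, 0.0, 3.126]
force: [0.0, 0.6, 0.3]
gripper_width: 0.0004
time_s: 22.1
eef_pos: [0.5658, 0.2899, 0.2075]
orientation: [3.141, -0.001, 3.122]
force: [-0.4, 0.0, 0.2]
gripper_width: 0.0003
t 22.1 pos [0.5658 0.2899 0.2075] rpy [ 1.799e+02 -1.000e-01  1.789e+02] q [ 0.44  0.29  1.87  0.    0.98 -1.12]
lin [-2.2  0.2  7.5] rot [ 0.1 -0.1 -1.1] w 0.0 F [-0.4  0.   0.2]
```

View pics/l1.png

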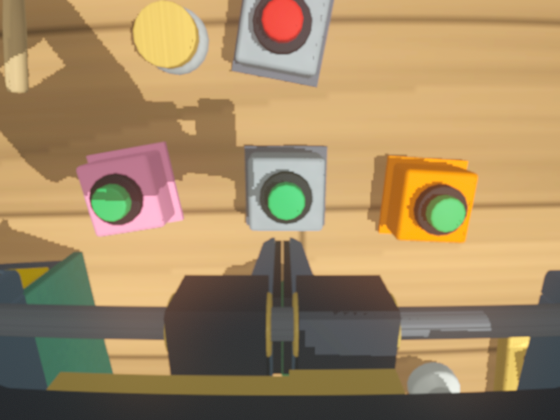

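```bash
python3 - <<'E'
from h import *
st=np.load('pics/st8.npy',allow_pickle=True).item()
print(at_z('wrist',287,201,.065,st).round(4))
d=np.load('pics/l1.npy');C=cloud('wrist',d,st);print(C[195:207,281:293].reshape(-1,3).mean(0).round(4))
p=cv2.imread('pics/l1.png');hsv=cv2.cvtColor(p,cv2.COLOR_BGR2HSV)
m=cv2.inRange(hsv,(45,120,100),(85,255,255))
n,l,s,c=cv2.connectedComponentsWithStats(m)
print([(s[i],c[i]) for i in range(1,n) if s[i][4]>200])
E
python3 to.py 0.565 0.29 0.075 180 0 180
```

```text
[0.5692 0.2939 0.065 ]
[0.5667 0.2934 0.073 ]
[(array([ 268,  184,   37,   36, 1017], dtype=int32), array([286.10029499, 201.27728614])), (array([ 92, 199,  34,  22, 575], dtype=int32), array([108.91652174, 208.36695652]))]
t 22.15 pos [0.5659 0.2898 0.2079] rpy [179.9  -0.  178.9] q [ 0.44  0.29  1.87  0.    0.98 -1.12]
lin [8.000e-01 1.000e-01 1.329e+02] rot [ 0.1 -0.  -1.1] w 0.0 F [-0.3  0.4 -0.7]
```

```bash
python3 to.py 0.5685 0.2915 0.075 180 0 180; python3 -m jog '[{"gripper":1,"linear":[-2.6,1.7,25],"rot":[0,0,-1]},{"gripper":1,"linear":[-2.6,1.7,60],"rot":[0,0,-1]},{"gripper":1,"linear":[-2.6,1.7,95],"rot":[0,0,-1]},{"gripper":1,"linear":[-2.6,1.7,118],"rot":[0,0,-1]},{"gripper":1,"linear":[-2.6,1.7,128],"rot":[0,0,-1]}]'; python3 -m jog '[{"gripper":1,"linear":[0,0,0],"rot":[0,0,0]}]';  python3 to.py 0.5685 0.2915 0.065 180 0 180
```

```text
t 22.15 pos [0.5659 0.2898 0.2079] rpy [179.9  -0.  178.9] q [ 0.44  0.29  1.87  0.    0.98 -1.12]
lin [ -2.7   1.6 132.9] rot [ 0.1 -0.  -1.1] w 0.0 F [-0.3  0.4 -0.7]
time_s: 22.65
eef_pos: [0.5671, 0.2908, 0.0775]
orientation: [3.142, -0.003, 3.136]
force: [0.3, -0.1, -0.2]
gripper_width: 0.0002
time_s: 22.75
eef_pos: [0.5668, 0.2905, 0.0768]
orientation: [-3.141, -0.004, 3.134]
force: [-0.1, 0.0, 0.6]
gripper_width: 0.0004
t 22.75 pos [0.5668 0.2905 0.0768] rpy [-180.    -0.2  179.6] q [ 0.44  0.47  1.91  0.    0.77 -1.13]
lin [-1.8  1.  11.8] rot [-0.  -0.2 -0.4] w 0.0 F [-0.1  0.   0.6]
```

```bash
python3 -m jog '[{"gripper":1,"linear":[-1.8,1,8],"rot":[0,0,0]},{"gripper":1,"linear":[-1.8,1,12],"rot":[0,0,0]},{"gripper":1,"linear":[-1.8,1,15],"rot":[0,0,0]},{"gripper":1,"linear":[-1.8,1,17],"rot":[0,0,0]}]'; python3 -m jog '[{"gripper":1,"linear":[0,0,2],"rot":[0,0,0]},{"gripper":1,"linear":[0,0,2.5],"rot":[0,0,0]}]'
```

```text
time_s: 23.15
eef_pos: [0.5696, 0.2919, 0.0608]
orientation: [3.141, -0.002, 3.134]
force: [-4.3, -3.3, 30.0]
gripper_width: 0.0005
time_s: 23.35
eef_pos: [0.5698, 0.292, 0.0607]
orientation: [3.141, -0.002, 3.134]
force: [-13.5, -7.3, 40.7]
gripper_width: 0.0007
```

```bash
python3 - <<'E'
from h import *
p,d=env.capture('side');cv2.imwrite('pics/m1.png',p);crop('pics/m1.png','pics/m1s.png',240,110,80,80,8)
E
```

```text
(no output)
```

View pics/m1s.png

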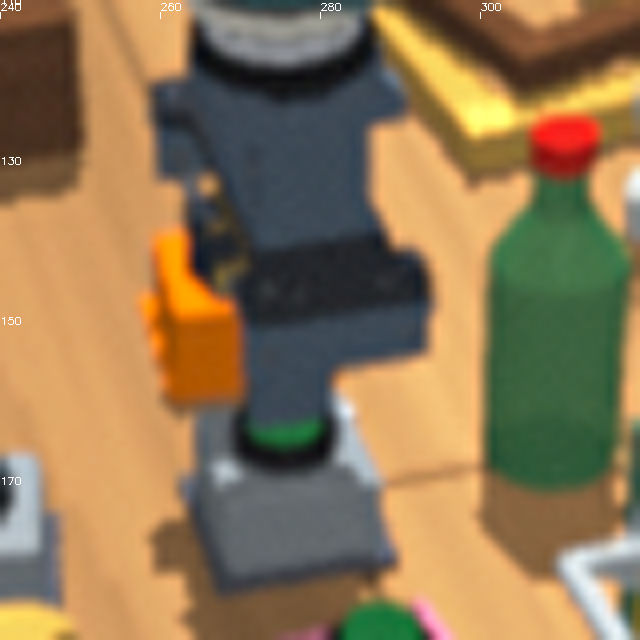

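```bash
python3 -m jog '[{"gripper":1,"linear":[0,0,-5],"rot":[0,0,0]},{"gripper":1,"linear":[0,0,-10],"rot":[0,0,0]}]'; python3 -m jog '[{"gripper":1,"linear":[1,-0.7,0],"rot":[0,0,0]},{"gripper":1,"linear":[1,-0.7,0],"rot":[0,0,0]}]';for i in 1 2 ; do python3 -m jog '[{"gripper":1,"linear":[0,0,2],"rot":[0,0,0]},{"gripper":1,"linear":[0,0,2],"rot":[0,0,0]}]'; done
```

```text
time_s: 23.6
eef_pos: [0.5698, 0.292, 0.0714]
orientation: [3.141, -0.002, 3.134]
force: [-0.4, -0.5, -0.3]
gripper_width: 0.0004
time_s: 23.8
eef_pos: [0.5685, 0.2912, 0.0713]
orientation: [3.141, -0.002, 3.134]
force: [-0.1, -0.5, -0.3]
gripper_width: 0.0009
time_s: 24.0
eef_pos: [0.5684, 0.2912, 0.0688]
orientation: [3.141, -0.003, 3.134]
force: [-0.3, -0.7, 1.1]
gripper_width: 0.0002
time_s: 24.2
eef_pos: [0.5684, 0.2912, 0.0665]
orientation: [3.141, -0.003, 3.134]
force: [1.0, -0.9, 2.2]
gripper_width: 0.0006
```

```bash
for i in 1 2 3 4; do python3 -m jog '[{"gripper":1,"linear":[0,0,2],"rot":[0,0,0]},{"gripper":1,"linear":[0,0,2],"rot":[0,0,0]}]' | sed -n '1,2p;4p'; done
```

```text
time_s: 24.4
eef_pos: [0.5684, 0.2912, 0.0643]
force: [-0.7, 0.4, 3.2]
time_s: 24.6
eef_pos: [0.5685, 0.2912, 0.0621]
force: [0.7, 0.0, 4.6]
time_s: 24.8
eef_pos: [0.5686, 0.2912, 0.0611]
force: [-6.7, -3.0, 18.1]
time_s: 25.0
eef_pos: [0.5687, 0.2913, 0.0608]
force: [-11.6, -6.5, 31.7]
```

```bash
python3 -m jog '[{"gripper":1,"linear":[0,0,-10],"rot":[0,0,0]},{"gripper":1,"linear":[0,0,-40],"rot":[0,0,0]},{"gripper":1,"linear":[0,0,-80],"rot":[0,0,0]},{"gripper":1,"linear":[0,0,-120],"rot":[0,0,0]},{"gripper":1,"linear":[0,0,-160],"rot":[0,0,0]}]'; python3 -m jog '[{"gripper":1,"linear":[150,0,0],"rot":[0,0,0]},{"gripper":1,"linear":[150,0,0],"rot":[0,0,0]},{"gripper":1,"linear":[150,0,0],"rot":[0,0,0]},{"gripper":1,"linear":[100,0,-20],"rot":[0,0,0]}]';python3 - <<'E'
from h import *
for n in ['side','top']:
    p,d=env.capture(n);cv2.imwrite(f'pics/z_{n}.png',p);np.save(f'pics/z_{n}.npy',d)
crop('pics/z_top.png','pics/z2.png',140,90,250,190,3)
print(env.get_state()['force'],env.get_state()['time_s'])
E
```

```text
time_s: 25.5
eef_pos: [0.5688, 0.2911, 0.222]
orientation: [-3.141, -0.004, 3.134]
force: [0.9, 0.5, -0.1]
gripper_width: 0.0001
time_s: 25.9
eef_pos: [0.4502, 0.2873, 0.2333]
orientation: [-3.132, -0.021, 3.138]
force: [1.3, 1.4, -1.1]
gripper_width: 0.0002
[-0.56813027  0.03870444  0.64501824] 26.0
```

View pics/z_side.png

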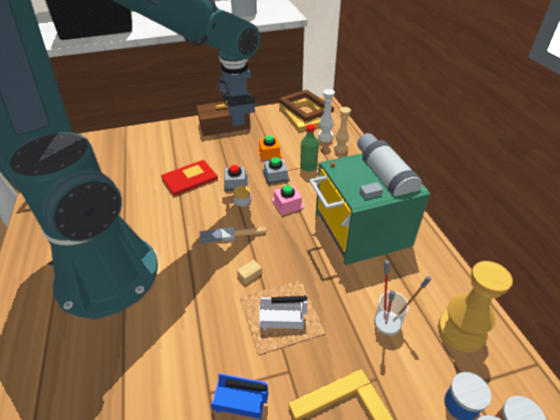

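View pics/z2.png

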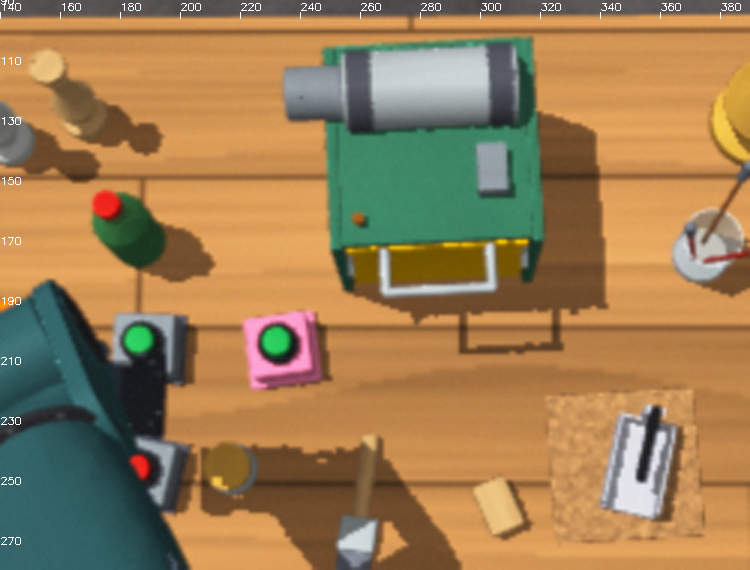

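```bash
python3 - <<'E'
from h import *
print(at_z('top',267.5,186.5,.19).round(4),at_z('top',303,185.5,.19).round(4))
a=cv2.imread('pics/a_side.png');b=cv2.imread('pics/z_side.png')
cv2.imwrite('pics/z3.png',np.vstack([a[100:350,150:450],b[100:350,150:450]])[:, :]);
d=cv2.absdiff(a,b).max(2);cv2.imwrite('pics/zd.png',d)
p,dd=env.capture('side');crop('pics/z_side.png','pics/z4.png',240,130,60,60,10)
E
```

```text
[0.5966 0.0109 0.19  ] [ 0.5997 -0.0993  0.19  ]
```

View pics/zd.png

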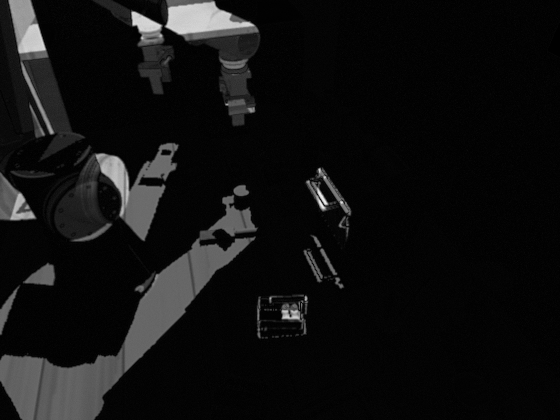

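View pics/z4.png

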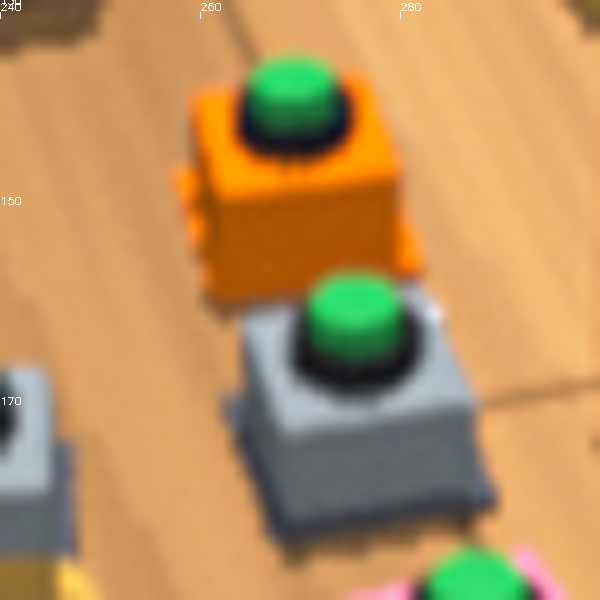

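```bash
python3 -c "
from rig import env
print(env.close_job())"
```

```text
the job is handed in; nothing more can be done
None
```

The job is done and handed in, at about 26 s of the 72 s allowed.

- **Hopper opened:** I pulled the handle out until it hit its stop, with a force of about 44 N. While I was letting go of the handle, part of the gripper pressed on the hopper at about 26 N.
- **Knobs:** I tipped the scoop mouth-down over the hopper. Wrist pictures taken after the pour and again before closing showed all four knobs inside.
- **Scoop:** it stands empty and upright on the cork mat, a few mm from where it began.
- **Hopper shut:** I pushed the handle until it stopped moving, at about 28 N. The handle now sits at x ≈ 0.598 m, against about 0.5975 m expected when shut. It had started slightly open, about 9 mm out at the handle.
- **Green button:** I pressed it twice. The first press stopped at z = 0.0607 m, about 4 mm higher than I expected, so I lifted off and pressed again slowly to check. The spring force rose to 4.6 N and then met a hard stop, so it was fully down. The tool height reading was simply about 4 mm high there. The final picture shows the button up again.

In the last side picture, compared with the first, only the hopper, the scoop and shadows had changed. The red button was not touched, and the robot ended clear of everything.

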